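# Put the weight away and close the weight case

### The job

Stand the larger of the two loose steel weights in the empty round well of the wooden weight case, then push the case's sliding lid shut along its grooves until it has been forced over the small sprung ridge at the mouth and the ridge has snapped up behind its rib. The ridge needs a firm push, but go slowly, never force the lid against the case or its end stop with more than 30 N, and ease off once it has snapped home. Leave the small weight, the wash bottle, the beaker and the jar where they are, and let go of everything.

Things in the scene. Friction and masses are not known exactly. Their poses are not given: they have to be found in the camera images.
- case: Wooden weight case, fixed; 204 mm long (x), 112 wide (y), 64 high. Origin: centre of underside; +x is the way the lid closes: mouth at -x, end wall at +x. The lid slides on the side walls (tops z 54 mm) in grooves; lips (z 60 to 64) reach in to 45 mm either side of the middle. Inside, a block with top at z 24 mm, and two smaller weights stored fast at x +6 and -28 mm, tops below z 50.
- well (a point): Centre of the floor of the empty round well: 32 mm wide, small chamfer, 14 mm deep, floor 10 mm above the bench, at x +48, y 0 of the case, clear of the open lid. The seated weight's lowest 14 mm are below the block's top: hold it above that. Axes as the case. Free width across the case here is 90 mm (between the lips).
- lid: Loose lid of waxed wood in the grooves, sticking out of the mouth, at x -88 to -70 mm of the case: plate 170 mm (x) by 100 (y) by 5, about 1 mm play sideways and up. Origin: centre of plate's underside; axes as the case. It closes to y 0, z 54 mm and x somewhere from -10 to +10 mm of the case: where, depends on how the strap is set (see ridge). A cross rib, 4 mm deep, is under it at x -70 mm.
- lid_bar (a point): Centre of the raised grip bar on the lid: 10 mm thick (along x), 44 mm wide (y), standing 23 mm above the plate's top; this point is 11.5 mm above the plate's top, at x -60 mm of the lid.
- ridge (a joint): Sprung brass ridge across the mouth: 0 is up, pressed down to 0.002 m or more as the rib rides over. Ridge and end stop sit on one brass strap, clamped anywhere within 20 mm along the case, which is not measured: only feel (or watching the lid) tells. Rib meets ridge about 13 mm before the stop, crest 4 mm before, then it snaps up. Takes a push of 7 to 12 N; else the lid slides with 1 to 2 N.
- weight_center (a point): The larger loose weight, polished steel with a knob on top: 28 mm wide body up to 28 mm, narrow neck, 17 mm knob, 42 mm high in all, 0.17 kg. Point at its axis, 21 mm above its underside; z along its axis.
- small_weight_center (a point): The smaller loose weight, same shape, 20 mm wide and 34 mm high; stays on the bench. Point at its axis, 17 mm above its underside.
- wash_bottle: White plastic wash bottle, 62 mm wide, 185 mm high, spout to its x; origin under its centre. A bystander.
- beaker: Glass beaker, 68 mm wide, 90 mm high; origin under its centre. A bystander.
- amber_jar: Amber jar with black cap, 60 mm wide, 75 mm high; origin under its centre. A bystander.
There are look-alikes about, which are no part of the job. Of the things shaped like the lid, the wood one is meant.

How it is judged:
By the outcome, as a careful person would: the job done as asked, in the order asked, and still so for the second after the job is handed in, with the robot touching nothing.
It also fails if it takes over 64 s, if anything falls off the work surface, if the arm or the gripper's body presses on something with over 40 N, if the wrist force passes 120 N, or if a joint passes its speed limit or range.

### The arm

A 6-joint arm with a two-finger parallel gripper is mounted at the origin on the work surface. World frame = base frame: x ahead of the robot, y to its left, z up, the work surface at z = 0. Lengths are in m, angles in degrees, forces in N, time in s.
With the tool pointing down it reaches from about 0.25 to 0.725 m from the base axis. Payload 9.7 kg.
Tool frame: the origin (TCP) lies between the finger pads; the fingertips stand 11 mm ahead of it and the grasp point (between the pads) lies 8 mm behind it; z points along the fingers, y is the direction in which the jaws open and shut (so a half turn about z gives the same grasp; the last joint's range is limited). The gripper opens to 85 mm and grips with 20 to 120 N. Pads are 22 mm wide; open, the fingers measure 114 mm over their backs; the gripper's body (76 mm by 85 mm) begins 54 mm behind the grasp point. The pads swing forward as they close: fully open they stand 13 mm farther back than shut.
Start: joints at [-73.969, 4.979, 10.078, 95.1, 0, 90], TCP at [0.152, -0.529, 0.242] pointing down, gripper open.
Joint ranges: [-179.16, 179.16], [-48.56, 103.87], [-65.8, 70.77], [-126.05, 130.52], [-82.76, 87.17], [-180, 180]. Speed limits (degrees/s): [127.2, 127.2, 147.25, 180, 180, 180].

### API

Orientations are given as [roll, pitch, yaw] about the fixed x, y, z axes, in that order (R = Rz(yaw) Ry(pitch) Rx(roll)).
In Python, from workcell import bot gives the robot as it stands.
- The arm moves only by the tool play_rows, never from a script. Its argument "targets" is a list of rows, each an object of numbers: "fingers": the gripper command: -1 is shut, 1 is fully open, values between are in proportion; "x", "y", "z": the shift along the tool's x, y, z in m; "wx", "wy", "wz": the turn, a rotation vector about the tool's x, y, z in degrees. In form: [{"fingers": .., "x": .., "y": .., "z": .., "wx": .., "wy": .., "wz": ..}, ...]. A call has 1 to 20 rows; each row is the pose to reach, as a shift and turn from the pose commanded when the call began, along the tool's axes at that moment; what a row does not reach only later rows make up. A row lasts 1/12 s, in which the tool goes at most 41.7 mm and 7.16 degrees, less where a joint would pass 70% of its speed; a pose out of reach is approached as far as the arm can. A call with a gripper value outside its range is refused whole. The fingers move at their own pace and stop on an object; "grip_force" is the grip in N (left out, the last holds). Time passes only in rows, so rows that repeat a pose let the fingers close. It gives the time, the measured TCP pose, the force and the opening at its end, in the units of the state.
- bot.get_obs(): the state, without advancing time (a new reading comes with each control period).
- bot.camera(name): name is "scene" or "top" or "wrist"; returns (picture, depth): 384x512x3 uint8, blue, green, red; 384x512 float32, m along the optical axis (not along the pixel's ray), 0 where there is no reading.
- bot.get_calibration(name): a dict with "fx", "fy", "cx", "cy" (pixels), "camera_from_world" (4x4, takes a point from world to camera coordinates). Camera axes: x right, y down, z forward; pixel columns grow to the right and rows downward; lengths in m; the calibration is good to about 2 mm. The wrist camera is an equidistant fisheye: a pixel r from the principal point sees the ray r / f radians off the axis. A picture is of the moment at which its call begins: read the wrist's pose just before it. get_calibration takes no time and is no camera call; for the wrist camera it gives the pose at the moment of the call.
- bot.job_done(): hands the job in, once; it reports no verdict.
Trained networks look in the newest picture that a camera, given by its name, has taken for a name from the list of things; names that differ only in an ending like _2 or _b are one class to them, and where a whole thing is asked for, a point or a joint stands for the part that bears it (a point fixed in the world has none). Each returns a list of dicts, best first, with "confidence" (0 to 1); they miss things now and then, are a little off and sometimes report something else, mostly with a low value. They report only what shows in the picture. A call takes as long as a camera call. They do not tell look-alikes from the thing itself.
- bot.look_for(query, camera): "extent" ([left, top, right, bottom] in pixels, round what is visible of it).
- bot.outline_of(query, camera): "region" (384x512 bool, what is visible of it) and "extent" ([left, top, right, bottom] in pixels, round what is visible of it).
- bot.place_of(query, camera): "point" ([row, column] in pixels: a listed point, or the origin of a listed thing).
The state is a dict: "time": time; "q": joint angles; "qd": joint speeds; "joint_efforts": joint torques, N m; "ee_pos": TCP position; "tcp_rot": TCP orientation; "wrist_force": force on the tool from outside, world axes, zero at the start; "torque": the same for the moment, N m; "opening": finger opening in m.
Only numpy, scipy, OpenCV 4.12 (cv2) and the standard library are available. Lean on these libraries where they do the work, as an engineer would, in place of code of your own. Each camera call takes 0.05 s, during which the arm holds its last target.

## Working session

There is one attempt and no reset: what is moved stays moved. The work goes in short steps, Python scripts to look and compute and a tool call to move; the robot and the scene stay as the last step left them, time stands still between calls to the robot, and variables do not carry over. Pictures are saved under pics/ and viewed, and the job is handed in when it is done.

Besides the shell and the picture viewer there is one more tool, called after "Request:" by a JSON object that holds its "api" and its "payload". play_rows: Moves the arm, as the interface text tells. Its arguments: {"type":"object","properties":{"targets":{"type":"array","items":{"type":"object","properties":{"fingers":{"type":"number"},"x":{"type":"number"},"y":{"type":"number"},"z":{"type":"number"},"wx":{"type":"number"},"wy":{"type":"number"},"wz":{"type":"number"}}}},"grip_force":{"type":"number"}},"required":["targets"]}

```bash
ls; mkdir -p pics; cat > h.py <<'E'
from workcell import bot
import numpy as np, cv2
def unproj(cal,u,v,d):
    p=np.array([(u-cal['cx'])/cal['fx']*d,(v-cal['cy'])/cal['fy']*d,d,1])
    return (np.linalg.inv(np.array(cal['camera_from_world']))@p)[:3]
def cloud(cal,dep):
    v,u=np.mgrid[:384,:512]
    P=np.stack([(u-cal['cx'])/cal['fx']*dep,(v-cal['cy'])/cal['fy']*dep,dep,np.ones_like(dep)],-1)
    return (P@np.linalg.inv(np.array(cal['camera_from_world'])).T)[...,:3]
E
python3 - <<'E'
from h import *
s=bot.get_obs();print(s)
for n in ['scene','top']:
    p,d=bot.camera(n);c=bot.get_calibration(n);print(n,c['fx'],c['cx'],c['cy'],np.array(c['camera_from_world']).round(3).tolist())
    cv2.imwrite(f'pics/{n}0.png',p);np.savez(f'{n}0.npz',p=p,d=d)
    for q in ['case','lid','weight_center','small_weight_center','lid_bar','well']:
        try:print(n,q,[(r['point'],round(r['confidence'],2)) for r in bot.place_of(q,n)])
        except Exception as e:print(q,e)
print(bot.get_obs()['time'])
E
```

```text
pics
{'time': 0.0, 'q': array([-7.39675537e+01,  5.01147852e+00,  1.00336692e+01,  9.51003955e+01,
       -4.01849037e-04,  9.00001537e+01]), 'qd': array([-0.06119407,  0.03469547,  0.08670161,  0.0668341 , -0.07418464,
       -0.03375778]), 'joint_efforts': array([-1.12739239e-03, -5.20392931e+01,  4.64798212e+01,  1.63098442e-02,
       -9.06176723e-06, -1.04272362e-05]), 'ee_pos': array([ 0.15183594, -0.5283923 ,  0.24157241]), 'tcp_rot': array([-1.79921795e+02,  4.02058416e-04,  1.60322931e+01]), 'wrist_force': array([ 0.47674131,  0.66338376, -0.49341351]), 'torque': array([-0.00547764,  0.01451943,  0.01030531]), 'opening': 0.08560364135725011}
scene 361.448372304784 250.47468124269358 192.0748331345169 [[0.186, 0.983, 0.006, -0.091], [0.563, -0.102, -0.82, -0.207], [-0.806, 0.156, -0.572, 1.305], [0.0, 0.0, 0.0, 1.0]]
scene case [([233.9, 279.7], 0.8)]
scene lid [([183.2, 285.7], 0.88), ([222.2, 251.3], 0.8)]
scene weight_center [([223.4, 133.5], 0.55)]
scene small_weight_center [([256.0, 116.7], 0.52)]
scene lid_bar [([166.8, 276.2], 0.87), ([214.2, 224.9], 0.8)]
scene well [([235.6, 302.1], 0.86)]
top 469.42407428550166 249.07267353369963 185.6512298137506 [[0.026, -1.0, 0.011, -0.031], [-0.99, -0.027, -0.136, 0.479], [0.137, -0.007, -0.991, 1.081], [0.0, 0.0, 0.0, 1.0]]
top case [([152.2, 217.2], 0.6)]
top lid [([293.4, 352.9], 0.97), ([157.2, 247.8], 0.96), ([243.0, 183.7], 0.88)]
top weight_center [([189.6, 357.9], 0.54)]
top small_weight_center [([148.1, 368.9], 0.43)]
top lid_bar [([304.1, 382.6], 0.75), ([157.1, 276.5], 0.69), ([265.7, 191.6], 0.59)]
top well [([143.5, 204.7], 0.97), ([87.9, 299.9], 0.55)]
0.7
```

View pics/scene0.png

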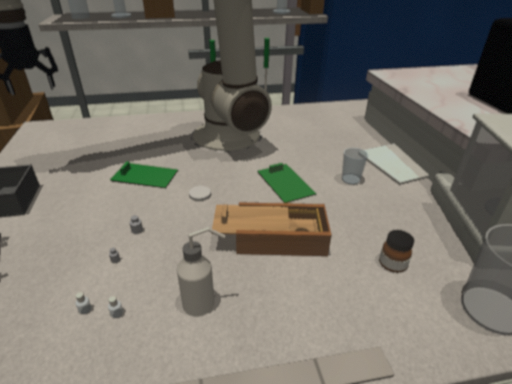

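View pics/top0.png

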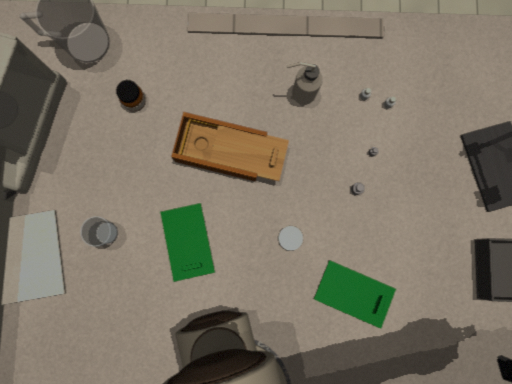

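```bash
python3 - <<'E'
from h import *
T=np.load('top0.npz');S=np.load('scene0.npz')
a=cv2.resize(T['p'][75:210,335:415],None,fx=4,fy=4,interpolation=cv2.INTER_CUBIC)
b=cv2.resize(S['p'][205:325,65:150],None,fx=4,fy=4,interpolation=cv2.INTER_CUBIC)
h=min(a.shape[0],b.shape[0]);cv2.imwrite('pics/w0.png',np.hstack([a[:h],b[:h]])[:600])
a=cv2.resize(T['p'][100:195,165:300],None,fx=5,fy=5,interpolation=cv2.INTER_CUBIC);cv2.imwrite('pics/c0.png',a)
for n,D,px in [('top',T,[(358,188),(373,152),(366,93),(391,102)]),('scene',S,[(136,224),(114,255),(82,302),(114,307)])]:
    c=bot.get_calibration(n);P=cloud(c,D['d'])
    for u,v in px:
        W=P[v-12:v+13,u-12:u+13].reshape(-1,3);z=np.median(W[:,2]);M=W[(W[:,2]>0.008)&(W[:,2]<.1)]
        print(n,u,v,len(M),'bench',z.round(4),'max',M[:,2].max().round(4) if len(M) else 0,M.min(0).round(3),M.max(0).round(3),M.mean(0).round(4))
E
```

```text
top 358 188 130 bench 0.001 max 0.0459 [ 0.468 -0.295  0.008] [ 0.496 -0.266  0.046] [ 0.4805 -0.2771  0.0314]
top 373 152 64 bench 0.0006 max 0.0382 [ 0.566 -0.329  0.008] [ 0.584 -0.309  0.038] [ 0.5734 -0.3174  0.0254]
top 366 93 100 bench 0.0007 max 0.049 [ 0.708 -0.312  0.009] [ 0.729 -0.274  0.049] [ 0.7162 -0.2978  0.0296]
top 391 102 98 bench 0.0005 max 0.0487 [ 0.687 -0.371  0.009] [ 0.71  -0.348  0.049] [ 0.6963 -0.3576  0.0297]
scene 136 224 167 bench 0.0004 max 0.0432 [ 0.475 -0.291  0.008] [ 0.499 -0.264  0.043] [ 0.4912 -0.2765  0.0265]
scene 114 255 110 bench 0.0001 max 0.036 [ 0.57  -0.326  0.009] [ 0.588 -0.308  0.036] [ 0.5819 -0.3161  0.0223]
scene 82 302 237 bench 0.0009 max 0.048 [ 0.692 -0.371  0.008] [ 0.714 -0.346  0.048] [ 0.7067 -0.3562  0.0269]
scene 114 307 232 bench 0.0011 max 0.0464 [ 0.713 -0.309  0.008] [ 0.735 -0.287  0.046] [ 0.7267 -0.2969  0.0278]
```

View pics/w0.png

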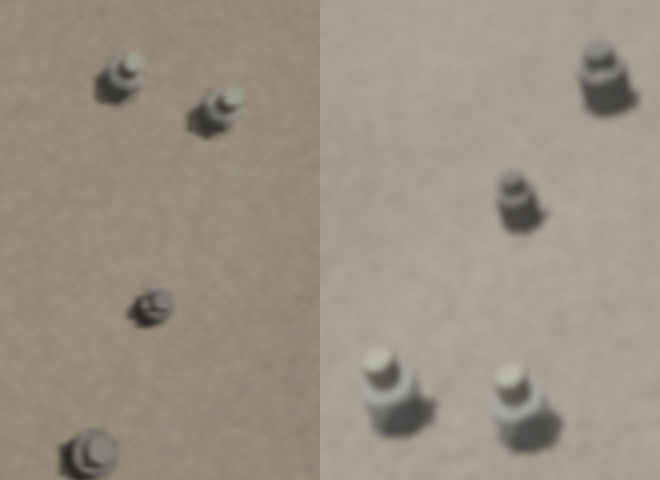

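View pics/c0.png

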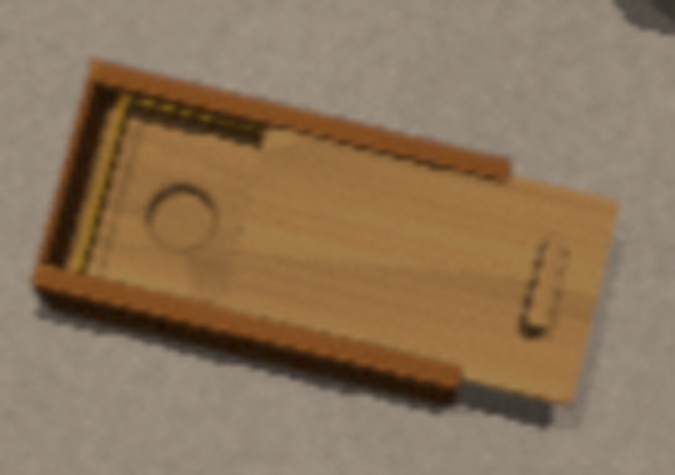

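```bash
python3 - <<'E'
from h import *
T=np.load('top0.npz');S=np.load('scene0.npz')
for n,D in [('top',T),('scene',S)]:
    c=bot.get_calibration(n);P=cloud(c,D['d'])
    m=(D['d']>0)&(P[...,2]>0.085)&(P[...,2]<0.25)&(P[...,0]>0.55)&(P[...,0]<0.8)&(P[...,1]>-0.3)&(P[...,1]<0.05)
    Q=P[m];print(n,'bottle',len(Q),Q.min(0).round(3),Q.max(0).round(3))
    Q=Q[Q[:,2]>0.15];print(np.c_[Q[::max(1,len(Q)//12)]].round(3).tolist())
    m=(P[...,2]>0.045)&(P[...,2]<0.075)&(P[...,0]>0.45)&(P[...,0]<0.72)&(P[...,1]>-0.2)&(P[...,1]<0.22)&(D['d']>0)
    # restrict to component
    k,lab,st,_=cv2.connectedComponentsWithStats(m.astype(np.uint8));i=1+st[1:,4].argmax();m=lab==i
    Q=P[m];print('case',Q.min(0).round(3),Q.max(0).round(3))
    r=cv2.minAreaRect(Q[:,:2].astype(np.float32));print(r)
    hi=Q[(Q[:,2]>0.0615)];r=cv2.minAreaRect(hi[:,:2].astype(np.float32));print('hi',len(hi),r)
    h=np.histogram(Q[:,2],bins=np.arange(0.045,0.076,0.002));print(h[0])
E
```

```text
top bottle 682 [ 0.554 -0.179  0.085] [ 0.751 -0.079  0.191]
[[0.726, -0.116, 0.186], [0.724, -0.116, 0.186], [0.726, -0.136, 0.181], [0.721, -0.116, 0.188], [0.723, -0.135, 0.184], [0.723, -0.1, 0.175], [0.721, -0.129, 0.184], [0.724, -0.149, 0.178], [0.722, -0.107, 0.173], [0.723, -0.094, 0.165], [0.728, -0.135, 0.15], [0.722, -0.148, 0.154], [0.717, -0.149, 0.15]]
case [ 0.491 -0.107  0.045] [0.647 0.165 0.07 ]
((0.5660091638565063, 0.027822375297546387), (0.25799375772476196, 0.11379090696573257), 77.61627197265625)
hi 1158 ((0.565960168838501, 0.027763277292251587), (0.2571004629135132, 0.11306959390640259), 77.75660705566406)
[  29   35   34   45   86  346  919 1111  624  433  235   52    9    0
    0]
scene bottle 1313 [ 0.708 -0.178  0.085] [ 0.757 -0.091  0.189]
[[0.725, -0.12, 0.188], [0.725, -0.129, 0.184], [0.727, -0.132, 0.185], [0.728, -0.109, 0.182], [0.729, -0.113, 0.181], [0.729, -0.133, 0.182], [0.726, -0.147, 0.179], [0.729, -0.102, 0.175], [0.73, -0.103, 0.173], [0.729, -0.1, 0.17], [0.728, -0.148, 0.172], [0.728, -0.149, 0.166], [0.728, -0.149, 0.157]]
case [ 0.493 -0.103  0.045] [0.651 0.167 0.074]
((0.5690921545028687, 0.02976488322019577), (0.25766807794570923, 0.1150614321231842), 77.50537872314453)
hi 773 ((0.56913161277771, 0.03121965378522873), (0.2546728551387787, 0.11427245289087296), 77.69308471679688)
[  94   94  100  118  131  130 1012  932  226  505   74    6    6    3
    4]
```

Request:
{"api": "play_rows", "payload": {"targets": [{"x": 0.03, "y": -0.012, "z": 0.005, "wz": -5}, {"x": 0.065, "y": -0.025, "z": 0.01, "wz": -10}, {"x": 0.1, "y": -0.039, "z": 0.015, "wz": -16}, {"x": 0.135, "y": -0.052, "z": 0.02, "wz": -22}, {"x": 0.17, "y": -0.065, "z": 0.025, "wz": -28}, {"x": 0.205, "y": -0.079, "z": 0.03, "wz": -34}, {"x": 0.24, "y": -0.092, "z": 0.035, "wz": -40}, {"x": 0.275, "y": -0.106, "z": 0.04, "wz": -46}, {"x": 0.31, "y": -0.12, "z": 0.045, "wz": -52}, {"x": 0.345, "y": -0.133, "z": 0.05, "wz": -57}, {"x": 0.375, "y": -0.144, "z": 0.055, "wz": -61.6}, {"x": 0.387, "y": -0.149, "z": 0.06, "wz": -61.6}, {"x": 0.387, "y": -0.149, "z": 0.06, "wz": -61.6}, {"x": 0.387, "y": -0.149, "z": 0.06, "wz": -61.6}]}}

```text
$.targets[0]: bad value
```

```bash
cat >> h.py <<'E'
def wray(cal,u,v):
    x=(u-cal['cx'])/cal['fx'];y=(v-cal['cy'])/cal['fy'];r=np.hypot(x,y)
    s=np.sin(r)/r if r>1e-9 else 1
    M=np.linalg.inv(np.array(cal['camera_from_world']));return M[:3,3],M[:3,:3]@np.array([x*s,y*s,np.cos(r)])
def wproj(cal,X):
    p=np.array(cal['camera_from_world'])@np.r_[X,1];n=np.hypot(p[0],p[1]);t=np.arctan2(n,p[2])
    return cal['cx']+cal['fx']*t*p[0]/n,cal['cy']+cal['fy']*t*p[1]/n
def wat(cal,u,v,z):
    o,d=wray(cal,u,v);return o+d*(z-o[2])/d[2]
def wcloud(cal,dep):
    v,u=np.mgrid[:384,:512];x=(u-cal['cx'])/cal['fx'];y=(v-cal['cy'])/cal['fy'];r=np.hypot(x,y)+1e-9
    k=np.tan(np.minimum(r,1.5))/r
    P=np.stack([x*k*dep,y*k*dep,dep,np.ones_like(dep)],-1)
    return (P@np.linalg.inv(np.array(cal['camera_from_world'])).T)[...,:3]
E
python3 - <<'E'
from h import *
s=bot.get_obs();print(s['ee_pos'],s['tcp_rot'],s['q'].round(1),s['wrist_force'].round(2))
p,d=bot.camera('wrist');c=bot.get_calibration('wrist');print(c['fx'],c['cx'],c['cy'],np.array(c['camera_from_world']).round(3).tolist())
cv2.imwrite('pics/wr1.png',p);np.savez('wr1.npz',p=p,d=d)
for r in bot.place_of('weight_center','wrist'):
    v,u=r['point'];print(r['point'],r['confidence'],wat(c,u,v,0.021).round(4))
P=wcloud(c,d);m=(d>0)&(P[...,2]>.033)&(P[...,2]<.06)&(abs(P[...,0]-.483)<.03)&(abs(P[...,1]+.279)<.03);Q=P[m];print(len(Q),Q.min(0),Q.max(0),np.median(Q,0))
C=bot.get_calibration('scene')
E
```

```text
[ 0.15188697 -0.52860024  0.24227073] [-1.79997959e+02 -1.11758738e-03  1.60317371e+01] [-74.    5.   10.1  95.1   0.   90. ] [-0.59 -0.38  0.19]
297.3186396354542 257.8419116782182 187.86433027198134 [[0.276, -0.961, -0.001, -0.549], [-0.92, -0.264, 0.29, -0.039], [-0.279, -0.079, -0.957, 0.379], [0.0, 0.0, 0.0, 1.0]]Traceback (most recent call last):
  File "<stdin>", line 7, in <module>
    return umr_minimum(a, axis, None, out, keepdims, initial, where)
ValueError: zero-size array to reduction operation minimum which has no identity
```

View pics/wr1.png

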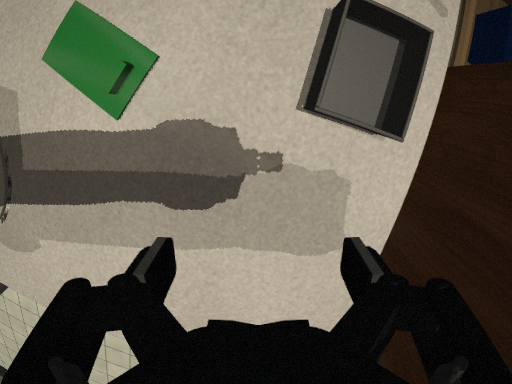

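Request:
{"api": "play_rows", "payload": {"targets": [{"fingers": 0.3, "wx": 0, "wy": 0, "x": 0.03, "y": -0.012, "z": 0.005, "wz": -5}, {"fingers": 0.3, "wx": 0, "wy": 0, "x": 0.065, "y": -0.025, "z": 0.01, "wz": -10}, {"fingers": 0.3, "wx": 0, "wy": 0, "x": 0.1, "y": -0.039, "z": 0.015, "wz": -16}, {"fingers": 0.3, "wx": 0, "wy": 0, "x": 0.135, "y": -0.052, "z": 0.02, "wz": -22}, {"fingers": 0.3, "wx": 0, "wy": 0, "x": 0.17, "y": -0.065, "z": 0.025, "wz": -28}, {"fingers": 0.3, "wx": 0, "wy": 0, "x": 0.205, "y": -0.079, "z": 0.03, "wz": -34}, {"fingers": 0.3, "wx": 0, "wy": 0, "x": 0.24, "y": -0.092, "z": 0.035, "wz": -40}, {"fingers": 0.3, "wx": 0, "wy": 0, "x": 0.275, "y": -0.106, "z": 0.04, "wz": -46}, {"fingers": 0.3, "wx": 0, "wy": 0, "x": 0.31, "y": -0.12, "z": 0.045, "wz": -52}, {"fingers": 0.3, "wx": 0, "wy": 0, "x": 0.345, "y": -0.133, "z": 0.05, "wz": -57}, {"fingers": 0.3, "wx": 0, "wy": 0, "x": 0.375, "y": -0.144, "z": 0.055, "wz": -61.6}, {"fingers": 0.3, "wx": 0, "wy": 0, "x": 0.387, "y": -0.149, "z": 0.06, "wz": -61.6}, {"fingers": 0.3, "wx": 0, "wy": 0, "x": 0.387, "y": -0.149, "z": 0.06, "wz": -61.6}, {"fingers": 0.3, "wx": 0, "wy": 0, "x": 0.387, "y": -0.149, "z": 0.06, "wz": -61.6}]}}

```text
time: 1.97
ee_pos: [0.4825, -0.2783, 0.1819]
tcp_rot: [-179.9, -0.0, 77.6]
wrist_force: [0.4, -0.3, 1.0]
opening: 0.0556
```

```bash

python3 - <<'E'
from h import *
s=bot.get_obs();print(s['ee_pos'],s['tcp_rot'],s['q'].round(1),s['wrist_force'].round(2))
p,d=bot.camera('wrist');c=bot.get_calibration('wrist');print(c['fx'],c['cx'],c['cy'],np.array(c['camera_from_world']).round(3).tolist())
cv2.imwrite('pics/wr2.png',p);np.savez('wr2.npz',p=p,d=d)
for r in bot.place_of('weight_center','wrist'):
    v,u=r['point'];print(r['point'],r['confidence'],wat(c,u,v,0.021).round(4))
P=wcloud(c,d);m=(d>0)&(P[...,2]>.033)&(P[...,2]<.06)&(abs(P[...,0]-.483)<.03)&(abs(P[...,1]+.279)<.03);Q=P[m];print(len(Q))
if len(Q):print(Q.min(0),Q.max(0),np.median(Q,0))
E
```

```text
[ 0.48250069 -0.27828196  0.18186204] [-1.79930473e+02 -6.14707752e-04  7.76238773e+01] [-30.    5.2   3.6  88.5  -0.   72.4] [ 0.44 -0.29  1.04]
297.3186396354542 257.8419116782182 187.86433027198134 [[0.976, -0.216, -0.001, -0.529], [-0.206, -0.935, 0.289, -0.182], [-0.064, -0.282, -0.957, 0.274], [0.0, 0.0, 0.0, 1.0]]
258
[ 0.4720811  -0.28767518  0.03667862] [ 0.48880606 -0.27075111  0.04414468] [ 0.48070522 -0.27867773  0.04191348]
```

View pics/wr2.png

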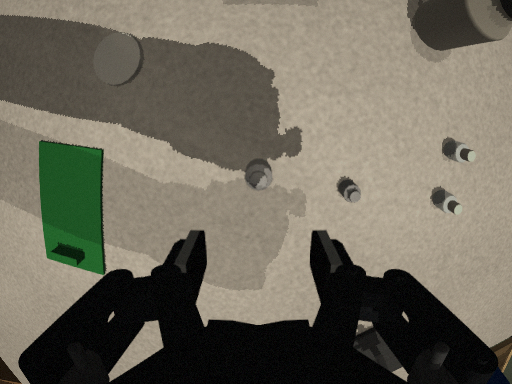

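```bash

python3 - <<'E'
from h import *
D=np.load('wr2.npz');d=D['d'];c=bot.get_calibration('wrist');P=wcloud(c,d)
s=bot.get_obs();t=s['ee_pos'];a=np.radians(77.6)
X=np.array([np.cos(a),np.sin(a),0]);Y=np.array([np.sin(a),-np.cos(a),0])
m=np.zeros_like(d,bool);m[225:275,160:360]=1;m&=(d>0)&(P[...,2]>0.1)
Q=P[m]-t;L=np.c_[Q@X,Q@Y,-Q[:,2]]
for sgn in(-1,1):
    K=L[L[:,1]*sgn>0];print(len(K),K.min(0).round(4),K.max(0).round(4),np.percentile(K[:,2],[95,99]))
E
```

```text
1538 [-0.0107 -0.0428 -0.0414] [ 0.0142 -0.0285  0.0078] [0.00164927 0.0058616 ]
1572 [-0.011   0.0259 -0.0413] [0.0143 0.0404 0.0076] [0.00199593 0.00604811]
```

Request:
{"api": "play_rows", "payload": {"targets": [{"fingers": 0.3, "wx": 0, "wy": 0, "wz": 0, "x": -0.0014, "y": -0.0017, "z": 0.03}, {"fingers": 0.3, "wx": 0, "wy": 0, "wz": 0, "x": -0.0014, "y": -0.0017, "z": 0.06}, {"fingers": 0.3, "wx": 0, "wy": 0, "wz": 0, "x": -0.0014, "y": -0.0017, "z": 0.09}, {"fingers": 0.3, "wx": 0, "wy": 0, "wz": 0, "x": -0.0014, "y": -0.0017, "z": 0.115}, {"fingers": 0.3, "wx": 0, "wy": 0, "wz": 0, "x": -0.0014, "y": -0.0017, "z": 0.135}, {"fingers": 0.3, "wx": 0, "wy": 0, "wz": 0, "x": -0.0014, "y": -0.0017, "z": 0.148}, {"fingers": 0.3, "wx": 0, "wy": 0, "wz": 0, "x": -0.0014, "y": -0.0017, "z": 0.1555}, {"fingers": 0.3, "wx": 0, "wy": 0, "wz": 0, "x": -0.0014, "y": -0.0017, "z": 0.1555}, {"fingers": 0.3, "wx": 0, "wy": 0, "wz": 0, "x": -0.0014, "y": -0.0017, "z": 0.1555}]}}

```text
time: 2.82
ee_pos: [0.4808, -0.2802, 0.0278]
tcp_rot: [179.9, 0.0, 77.6]
wrist_force: [0.0, 0.5, 0.9]
opening: 0.0556
```

```bash

python3 - <<'E'
from h import *
p,d=bot.camera('wrist');cv2.imwrite('pics/wr3.png',p);np.savez('wr3.npz',p=p,d=d)
E
```

```text
(no output)
```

View pics/wr3.png

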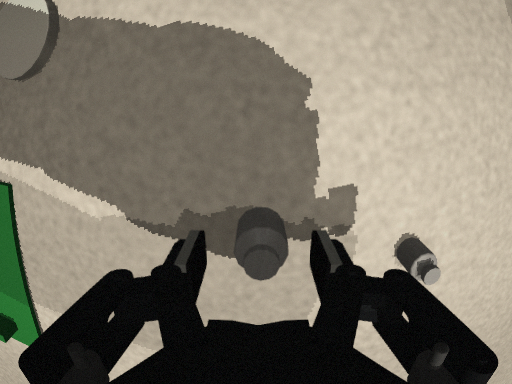

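Request:
{"api": "play_rows", "payload": {"grip_force": 40, "targets": [{"fingers": -1, "wx": 0, "wy": 0, "wz": 0, "x": 0, "y": 0, "z": 0}, {"fingers": -1, "wx": 0, "wy": 0, "wz": 0, "x": 0, "y": 0, "z": 0}, {"fingers": -1, "wx": 0, "wy": 0, "wz": 0, "x": 0, "y": 0, "z": 0}, {"fingers": -1, "wx": 0, "wy": 0, "wz": 0, "x": 0, "y": 0, "z": 0}, {"fingers": -1, "wx": 0, "wy": 0, "wz": 0, "x": 0, "y": 0, "z": 0}, {"fingers": -1, "wx": 0, "wy": 0, "wz": 0, "x": 0, "y": 0, "z": 0}]}}

```text
time: 3.37
ee_pos: [0.4813, -0.2798, 0.0282]
tcp_rot: [179.9, 0.0, 77.6]
wrist_force: [-1.0, -0.1, 4.6]
opening: 0.0259
```

```bash

python3 - <<'E'
from h import *
s=bot.get_obs();print(s['ee_pos'],s['tcp_rot'],s['opening'],s['wrist_force'])
E
```

```text
[ 0.48128136 -0.27984307  0.02815169] [1.79904219e+02 4.19897320e-02 7.76370277e+01] 0.025861049443870243 [-0.95415562 -0.09110744  4.5607264 ]
```

Request:
{"api": "play_rows", "payload": {"targets": [{"fingers": -1, "wx": 0, "wy": 0, "wz": 0, "x": 0, "y": 0, "z": -0.01}, {"fingers": -1, "wx": 0, "wy": 0, "wz": 0, "x": 0, "y": 0, "z": -0.03}, {"fingers": -1, "wx": 0, "wy": 0, "wz": 0, "x": 0, "y": 0, "z": -0.06}, {"fingers": -1, "wx": 0, "wy": 0, "wz": 0, "x": 0, "y": 0, "z": -0.09}, {"fingers": -1, "wx": 0, "wy": 0, "wz": 0, "x": 0, "y": 0, "z": -0.12}, {"fingers": -1, "wx": 0, "wy": 0, "wz": 0, "x": 0, "y": 0, "z": -0.14}, {"fingers": -1, "wx": 0, "wy": 0, "wz": 0, "x": 0, "y": 0, "z": -0.15}, {"fingers": -1, "wx": 0, "wy": 0, "wz": 0, "x": 0, "y": 0, "z": -0.15}, {"fingers": -1, "wx": 0, "wy": 0, "wz": 0, "x": 0, "y": 0, "z": -0.15}]}}

```text
time: 4.12
ee_pos: [0.4808, -0.2795, 0.1764]
tcp_rot: [-180.0, -0.0, 77.6]
wrist_force: [-1.3, -0.6, -1.4]
opening: 0.0257
```

```bash

python3 - <<'E'
from h import *
s=bot.get_obs();print(s['ee_pos'],s['tcp_rot'],s['opening'],s['wrist_force'])
p,d=bot.camera('wrist');c=bot.get_calibration('wrist')
cv2.imwrite('pics/wr4.png',cv2.resize(p[160:330,150:370],None,fx=3,fy=3,interpolation=cv2.INTER_CUBIC));np.savez('wr4.npz',p=p,d=d)
P=wcloud(c,d);t=s['ee_pos'];a=np.radians(77.6)
X=np.array([np.cos(a),np.sin(a),0]);Y=np.array([np.sin(a),-np.cos(a),0])
Q=P-t;L=np.stack([Q@X,Q@Y,-Q[...,2]],-1)
m=(d>0)&(abs(L[...,1])<.016)&(abs(L[...,0])<.03)&(abs(L[...,2])<.05)
K=L[m];print(len(K),K.min(0),K.max(0))
for lo in np.arange(-.02,.034,.004):
    k=K[(K[:,2]>=lo)&(K[:,2]<lo+.004)]
    if len(k)>5:print(lo.round(3),len(k),k[:,:2].min(0).round(4),k[:,:2].max(0).round(4))
bot.place_of
for r in bot.place_of('weight_center','wrist'):print(r)
E
```

```text
[ 0.48076161 -0.27949592  0.17638616] [-1.79995140e+02 -2.62036534e-03  7.76366127e+01] 0.02574859899068073 [-1.3230434  -0.58725294 -1.35732428]
4848 [-0.01138725 -0.01599824 -0.04882491] [0.01520904 0.01599776 0.02990154]
-0.02 149 [-0.0109 -0.0159] [0.0117 0.0159]
-0.016 828 [-0.0105 -0.0159] [0.0119 0.0158]
-0.012 437 [-0.0111 -0.0159] [0.012  0.0159]
-0.008 143 [-0.0105 -0.016 ] [0.0121 0.0158]
-0.004 608 [-0.0089 -0.016 ] [0.014 0.016]
0.0 813 [-0.0109 -0.0159] [0.015  0.0159]
0.004 215 [-0.0098 -0.0158] [0.0152 0.0159]
0.008 157 [-0.0106 -0.0155] [0.015  0.0159]
0.012 134 [ 0.0051 -0.0144] [0.0151 0.0113]
0.016 126 [ 0.0059 -0.0143] [0.015  0.0109]
0.02 109 [ 0.0054 -0.014 ] [0.015  0.0112]
0.024 112 [ 0.0051 -0.015 ] [0.0152 0.0114]
0.028 22 [ 0.0071 -0.0144] [0.0146 0.0099]
{'point': [243.8, 256.5], 'confidence': 0.68}
{'point': [25.9, 440.5], 'confidence': 0.62}
```

View pics/wr4.png

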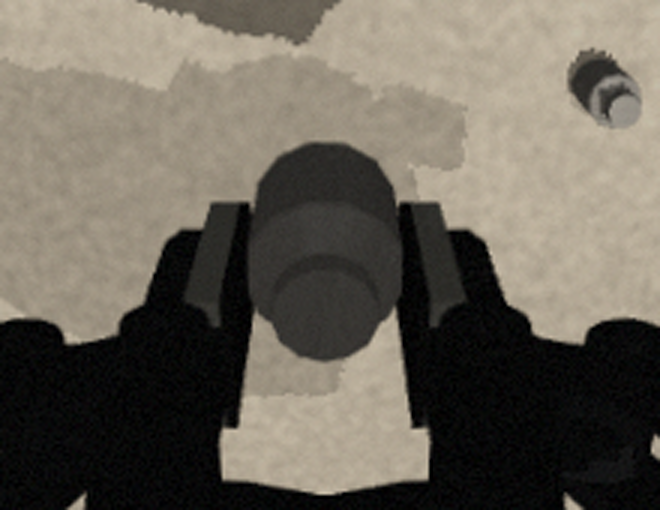

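Request:
{"api": "play_rows", "payload": {"targets": [{"fingers": -1, "wx": 0, "wy": 0, "wz": 0, "x": 0.015, "y": 0.001, "z": 0.0}, {"fingers": -1, "wx": 0, "wy": 0, "wz": 0, "x": 0.04, "y": 0.002, "z": 0.0}, {"fingers": -1, "wx": 0, "wy": 0, "wz": 0, "x": 0.075, "y": 0.004, "z": 0.0}, {"fingers": -1, "wx": 0, "wy": 0, "wz": 0, "x": 0.11, "y": 0.006, "z": 0.0}, {"fingers": -1, "wx": 0, "wy": 0, "wz": 0, "x": 0.145, "y": 0.008, "z": 0.0}, {"fingers": -1, "wx": 0, "wy": 0, "wz": 0, "x": 0.18, "y": 0.01, "z": 0.0}, {"fingers": -1, "wx": 0, "wy": 0, "wz": 0, "x": 0.215, "y": 0.012, "z": 0.005}, {"fingers": -1, "wx": 0, "wy": 0, "wz": 0, "x": 0.25, "y": 0.014, "z": 0.01}, {"fingers": -1, "wx": 0, "wy": 0, "wz": 0, "x": 0.285, "y": 0.016, "z": 0.015}, {"fingers": -1, "wx": 0, "wy": 0, "wz": 0, "x": 0.31, "y": 0.018, "z": 0.016}, {"fingers": -1, "wx": 0, "wy": 0, "wz": 0, "x": 0.326, "y": 0.018, "z": 0.016}, {"fingers": -1, "wx": 0, "wy": 0, "wz": 0, "x": 0.326, "y": 0.018, "z": 0.016}, {"fingers": -1, "wx": 0, "wy": 0, "wz": 0, "x": 0.326, "y": 0.018, "z": 0.016}]}}

```text
time: 5.3
ee_pos: [0.5675, 0.0357, 0.1591]
tcp_rot: [-179.8, 0.1, 77.7]
wrist_force: [-0.1, 0.3, -1.3]
opening: 0.0259
```

```bash

python3 - <<'E'
from h import *
s=bot.get_obs();print(s['time'],s['ee_pos'],s['tcp_rot'],s['opening'],s['wrist_force'])
p,d=bot.camera('wrist');c=bot.get_calibration('wrist')
cv2.imwrite('pics/wr5.png',p);np.savez('wr5.npz',p=p,d=d)
cv2.imwrite('pics/wr5c.png',cv2.resize(p[0:200,130:390],None,fx=3,fy=3,interpolation=cv2.INTER_CUBIC))
for r in bot.place_of('well','wrist'):
    v,u=r['point'];print(r,wat(c,u,v,0.01))
ct=bot.get_calibration('top')
M=np.linalg.inv(np.array(ct['camera_from_world']))
v,u=143.5,204.7;o=M[:3,3];dd=M[:3,:3]@np.array([(u-ct['cx'])/ct['fx'],(v-ct['cy'])/ct['fy'],1]);print('top',o+dd*(0.01-o[2])/dd[2])
E
```

```text
5.3 [0.56751382 0.03571077 0.15906448] [-1.79849406e+02  5.17721460e-02  7.77342899e+01] 0.02586605821682348 [-0.10255808  0.2868476  -1.33361915]
{'point': [107.9, 257.0], 'confidence': 0.73} [0.57935909 0.1007354  0.01      ]
top [0.58359194 0.09316967 0.01      ]
```

View pics/wr5c.png

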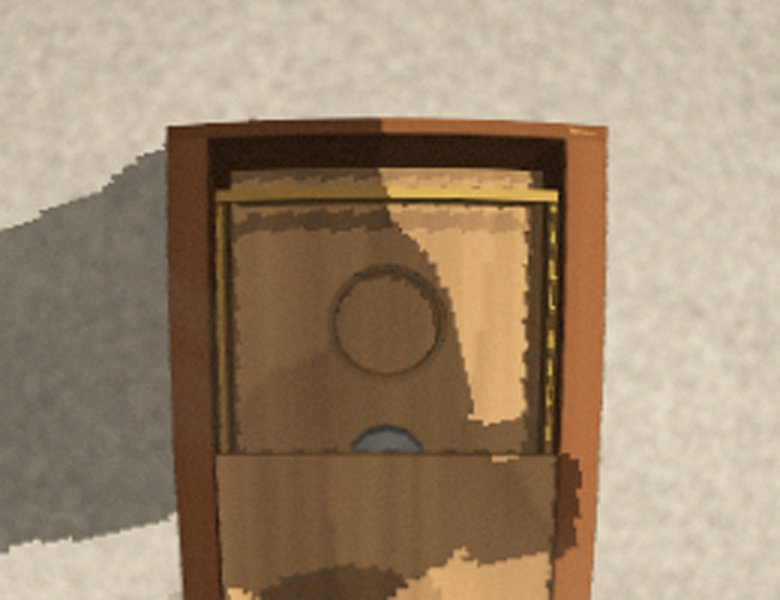

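```bash

python3 - <<'E'
from h import *
s=bot.get_obs();print(s['ee_pos'],s['tcp_rot'])
c=bot.get_calibration('wrist');t=s['ee_pos'];a=np.radians(77.7)
X=np.array([np.cos(a),np.sin(a),0]);Y=np.array([np.sin(a),-np.cos(a),0])
def f(u,v,z):
    w=wat(c,130+u/3,v/3,z);q=w-t;return w.round(4),np.round([q@X,q@Y],4)
for n,u,v,z in [('L',333,320,.024),('R',443,320,.024),('T',388,265,.024),('B',388,376,.024),
  ('lipL_in',208,140,.064),('lipR_in',566,140,.064),('outL',168,127,.064),('outR',607,127,.064),('inL2',218,455,.064),('inR2',556,455,.064),('outL2',185,560,.064),('outR2',597,560,.064),('lidL',218,455,.059),('lidR',556,455,.059)]:
    print(n,*f(u,v,z))
d=np.load('wr5.npz')['d'];P=wcloud(c,d)
m=(d>0)&(P[...,2]>.061)&(P[...,2]<.075)&(P[...,1]>.03)
Q=P[m];r=cv2.minAreaRect(Q[:,:2].astype(np.float32));print(r,np.median(Q[:,2]))
v,u=np.mgrid[:384,:512];k=(d>0)&(abs(u-259)<8)&(abs(v-107)<8);print('floor z',np.median(P[k],0))
E
```

```text
[0.56761014 0.03444226 0.15982483] [-1.79911470e+02  4.07650568e-02  7.76137698e+01]
L [0.5661 0.1048 0.024 ] [ 0.0684 -0.0165]
R [0.5979 0.0978 0.024 ] [0.0684 0.0161]
T [0.5855 0.1173 0.024 ] [ 0.0848 -0.0001]
B [0.5784 0.0848 0.024 ] [ 0.0515 -0.0002]
lipL_in [0.5479 0.1584 0.064 ] [ 0.1169 -0.0456]
lipR_in [0.6363 0.139  0.064 ] [0.1168 0.0448]
outL [0.5386 0.1648 0.064 ] [ 0.1212 -0.0561]
outR [0.6477 0.1409 0.064 ] [0.1211 0.0556]
inL2 [0.5314 0.0779 0.064 ] [ 0.0347 -0.0446]
inR2 [0.6175 0.059  0.064 ] [0.0346 0.0435]
outL2 [0.515  0.0522 0.064 ] [ 0.0062 -0.0552]
outR2 [0.6239 0.0284 0.064 ] [0.006  0.0563]
lidL [0.5303 0.0772 0.059 ] [ 0.0339 -0.0456]
lidR [0.6183 0.058  0.059 ] [0.0338 0.0445]
((0.47508567571640015, 0.13893607258796692), (0.1618562787771225, 0.36151373386383057), 62.64837646484375) 0.06449995042996513
floor z [0.58155598 0.10058319 0.01052217]
```

Request:
{"api": "play_rows", "payload": {"targets": [{"fingers": -1, "wx": 0, "wy": 0, "wz": 0, "x": 0.02, "y": 0, "z": 0.0}, {"fingers": -1, "wx": 0, "wy": 0, "wz": 0, "x": 0.045, "y": 0, "z": 0.0}, {"fingers": -1, "wx": 0, "wy": 0, "wz": 0, "x": 0.062, "y": 0, "z": 0.0}, {"fingers": -1, "wx": 0, "wy": 0, "wz": 0, "x": 0.067, "y": 0, "z": 0.01}, {"fingers": -1, "wx": 0, "wy": 0, "wz": 0, "x": 0.067, "y": 0, "z": 0.03}, {"fingers": -1, "wx": 0, "wy": 0, "wz": 0, "x": 0.067, "y": 0, "z": 0.05}, {"fingers": -1, "wx": 0, "wy": 0, "wz": 0, "x": 0.067, "y": 0, "z": 0.07}, {"fingers": -1, "wx": 0, "wy": 0, "wz": 0, "x": 0.067, "y": 0, "z": 0.085}, {"fingers": -1, "wx": 0, "wy": 0, "wz": 0, "x": 0.067, "y": 0, "z": 0.095}, {"fingers": -1, "wx": 0, "wy": 0, "wz": 0, "x": 0.067, "y": 0, "z": 0.1}, {"fingers": -1, "wx": 0, "wy": 0, "wz": 0, "x": 0.067, "y": 0, "z": 0.1}, {"fingers": -1, "wx": 0, "wy": 0, "wz": 0, "x": 0.067, "y": 0, "z": 0.1}]}}

```text
time: 6.4
ee_pos: [0.5827, 0.1, 0.0613]
tcp_rot: [180.0, -0.0, 77.6]
wrist_force: [-0.4, -0.5, -1.0]
opening: 0.026
```

```bash

python3 - <<'E'
from h import *
s=bot.get_obs();print(s['time'],s['ee_pos'],s['tcp_rot'],s['opening'],s['wrist_force'])
p,d=bot.camera('wrist');c=bot.get_calibration('wrist')
np.savez('wr6.npz',p=p,d=d)
cv2.imwrite('pics/wr6c.png',cv2.resize(p[100:300,130:390],None,fx=3,fy=3,interpolation=cv2.INTER_CUBIC))
t=s['ee_pos'];a=np.radians(s['tcp_rot'][2])
X=np.array([np.cos(a),np.sin(a),0]);Y=np.array([np.sin(a),-np.cos(a),0])
w=t+0.0012*X+0.0008*0*Y; print('well in base est', t+0.0012*X)
E
```

```text
6.4 [0.58267207 0.10003932 0.06128111] [ 1.79975598e+02 -7.76599758e-03  7.75983847e+01] 0.025960894384141894 [-0.43731833 -0.47815155 -1.03272826]
well in base est [0.58292978 0.10121132 0.06128111]
```

View pics/wr6c.png

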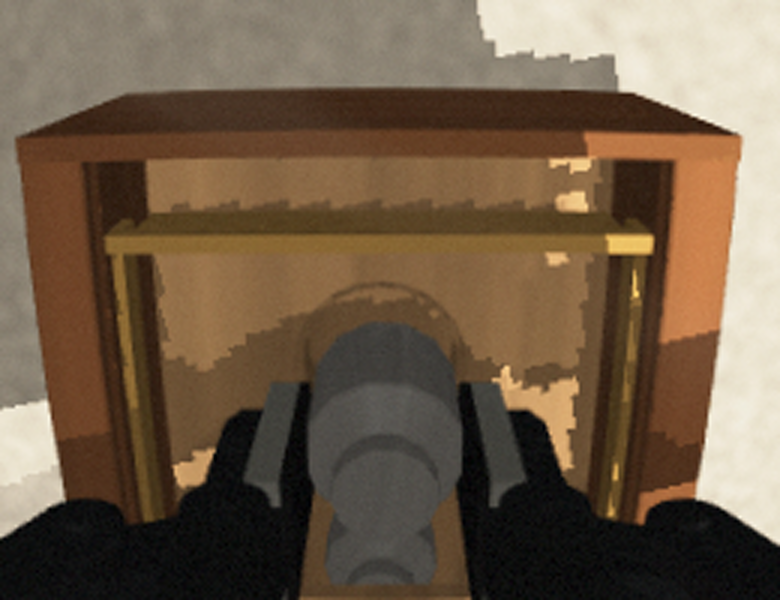

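```bash

python3 - <<'E'
from h import *
s=bot.get_obs();c=bot.get_calibration('wrist');t=s['ee_pos'];a=np.radians(77.6)
X=np.array([np.cos(a),np.sin(a),0]);Y=np.array([np.sin(a),-np.cos(a),0])
for u,v,z in [(384,283,.024),(384,288,.024),(305,345,.024),(465,345,.024)]:
    q=wat(c,130+u/3,100+v/3,z)-t;print(u,v,np.round([q@X,q@Y],4))
# weight front far-bottom edge
for u,v in [(386,322)]:
  for h in (.0285,.0275): 
    q=wat(c,130+u/3,100+v/3,t[2]-h)-t;print('bottom front',np.round([q@X,q@Y],4))
E
```

```text
384 283 [ 0.0186 -0.0012]
384 288 [ 0.0176 -0.0012]
305 345 [ 0.0053 -0.0174]
465 345 [0.0053 0.0154]
bottom front [ 0.0138 -0.0008]
bottom front [ 0.0142 -0.0008]
```

Request:
{"api": "play_rows", "payload": {"targets": [{"fingers": -1, "wx": 0, "wy": 0, "wz": 0, "x": 0.001, "y": 0, "z": 0.002}, {"fingers": -1, "wx": 0, "wy": 0, "wz": 0, "x": 0.001, "y": 0, "z": 0.004}, {"fingers": -1, "wx": 0, "wy": 0, "wz": 0, "x": 0.001, "y": 0, "z": 0.006}, {"fingers": -1, "wx": 0, "wy": 0, "wz": 0, "x": 0.001, "y": 0, "z": 0.008}, {"fingers": -1, "wx": 0, "wy": 0, "wz": 0, "x": 0.001, "y": 0, "z": 0.01}, {"fingers": -1, "wx": 0, "wy": 0, "wz": 0, "x": 0.001, "y": 0, "z": 0.0115}]}}

```text
time: 6.95
ee_pos: [0.5826, 0.1015, 0.049]
tcp_rot: [-180.0, 0.0, 77.6]
wrist_force: [0.9, 0.8, -2.9]
opening: 0.0257
```

Request:
{"api": "play_rows", "payload": {"targets": [{"fingers": -1, "wx": 0, "wy": 0, "wz": 0, "x": 0, "y": 0, "z": 0.0015}, {"fingers": -1, "wx": 0, "wy": 0, "wz": 0, "x": 0, "y": 0, "z": 0.003}]}}

```text
time: 7.12
ee_pos: [0.5827, 0.1015, 0.0461]
tcp_rot: [-180.0, 0.0, 77.6]
wrist_force: [0.5, 0.5, -2.3]
opening: 0.0258
```

Request:
{"api": "play_rows", "payload": {"targets": [{"fingers": -1, "wx": 0, "wy": 0, "wz": 0, "x": 0, "y": 0, "z": 0.0015}, {"fingers": -1, "wx": 0, "wy": 0, "wz": 0, "x": 0, "y": 0, "z": 0.003}, {"fingers": -1, "wx": 0, "wy": 0, "wz": 0, "x": 0, "y": 0, "z": 0.0045}]}}

```text
time: 7.37
ee_pos: [0.5827, 0.1015, 0.0416]
tcp_rot: [180.0, 0.0, 77.6]
wrist_force: [-0.0, -0.5, -2.1]
opening: 0.026
```

Request:
{"api": "play_rows", "payload": {"targets": [{"fingers": -1, "wx": 0, "wy": 0, "wz": 0, "x": 0, "y": 0, "z": 0.001}, {"fingers": -1, "wx": 0, "wy": 0, "wz": 0, "x": 0, "y": 0, "z": 0.0015}]}}

```text
time: 7.53
ee_pos: [0.5826, 0.1014, 0.0401]
tcp_rot: [-180.0, 0.0, 77.6]
wrist_force: [-0.5, -0.6, -2.0]
opening: 0.0259
```

Request:
{"api": "play_rows", "payload": {"targets": [{"fingers": -1, "wx": 0, "wy": 0, "wz": 0, "x": 0, "y": 0, "z": 0.0005}, {"fingers": -1, "wx": 0, "wy": 0, "wz": 0, "x": 0, "y": 0, "z": 0.001}]}}

```text
time: 7.7
ee_pos: [0.5828, 0.1015, 0.0393]
tcp_rot: [180.0, -0.0, 77.6]
wrist_force: [0.6, 0.2, -2.7]
opening: 0.0253
```

Request:
{"api": "play_rows", "payload": {"targets": [{"fingers": -1, "wx": 0, "wy": 0, "wz": 0, "x": 0, "y": 0, "z": 0.0005}, {"fingers": -1, "wx": 0, "wy": 0, "wz": 0, "x": 0, "y": 0, "z": 0.001}]}}

```text
time: 7.87
ee_pos: [0.5827, 0.1015, 0.0383]
tcp_rot: [180.0, -0.0, 77.6]
wrist_force: [-0.0, -0.7, -2.0]
opening: 0.0256
```

Request:
{"api": "play_rows", "payload": {"targets": [{"fingers": -1, "wx": 0, "wy": 0, "wz": 0, "x": 0, "y": 0, "z": 0.0005}, {"fingers": -1, "wx": 0, "wy": 0, "wz": 0, "x": 0, "y": 0, "z": 0.001}]}}

```text
time: 8.03
ee_pos: [0.583, 0.1015, 0.0382]
tcp_rot: [180.0, -0.0, 77.6]
wrist_force: [-3.1, -0.1, 9.2]
opening: 0.0261
```

Request:
{"api": "play_rows", "payload": {"targets": [{"fingers": -1, "wx": 0, "wy": 0, "wz": 0, "x": 0, "y": 0, "z": 0.0005}, {"fingers": -1, "wx": 0, "wy": 0, "wz": 0, "x": 0, "y": 0, "z": 0.001}]}}

```text
time: 8.2
ee_pos: [0.5832, 0.1016, 0.0381]
tcp_rot: [179.9, -0.0, 77.6]
wrist_force: [-5.5, -1.1, 14.5]
opening: 0.026
```

Request:
{"api": "play_rows", "payload": {"targets": [{"fingers": -1, "wx": 0, "wy": 0, "wz": 0, "x": 0, "y": 0, "z": -0.001}, {"fingers": -0.1, "wx": 0, "wy": 0, "wz": 0, "x": 0, "y": 0, "z": -0.001}, {"fingers": -0.1, "wx": 0, "wy": 0, "wz": 0, "x": 0, "y": 0, "z": -0.001}, {"fingers": -0.1, "wx": 0, "wy": 0, "wz": 0, "x": 0, "y": 0, "z": -0.001}, {"fingers": -0.1, "wx": 0, "wy": 0, "wz": 0, "x": 0, "y": 0, "z": -0.001}]}}

```text
time: 8.62
ee_pos: [0.5826, 0.1015, 0.037]
tcp_rot: [-180.0, 0.0, 77.6]
wrist_force: [0.3, -0.4, -0.6]
opening: 0.0383
```

```bash

python3 - <<'E'
from h import *
s=bot.get_obs();print(s['time'],s['ee_pos'],s['opening'],s['wrist_force'])
p,d=bot.camera('wrist')
cv2.imwrite('pics/wr7c.png',cv2.resize(p[100:300,130:390],None,fx=3,fy=3,interpolation=cv2.INTER_CUBIC))
E
```

```text
8.6167 [0.58263538 0.10145606 0.03704625] 0.038256459566656874 [ 0.30936384 -0.44480047 -0.62575203]
```

View pics/wr7c.png

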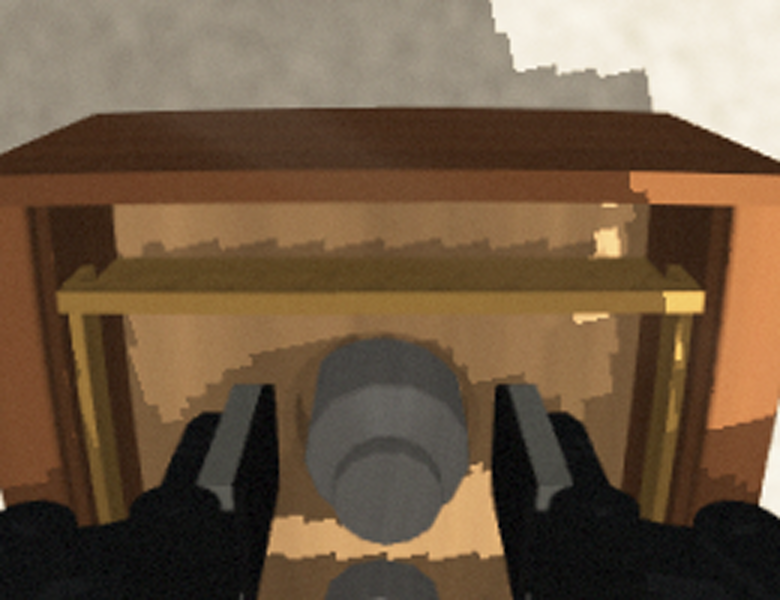

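Request:
{"api": "play_rows", "payload": {"targets": [{"fingers": -0.1, "wx": 0, "wy": 0, "wz": 0, "x": 0, "y": 0, "z": -0.005}, {"fingers": -0.1, "wx": 0, "wy": 0, "wz": 0, "x": 0, "y": 0, "z": -0.015}, {"fingers": -0.1, "wx": 0, "wy": 0, "wz": 0, "x": 0, "y": 0, "z": -0.035}, {"fingers": -0.1, "wx": 0, "wy": 0, "wz": 0, "x": 0, "y": 0, "z": -0.06}, {"fingers": -0.1, "wx": 0, "wy": 0, "wz": 0, "x": 0, "y": 0, "z": -0.09}, {"fingers": -0.1, "wx": 0, "wy": 0, "wz": 0, "x": 0, "y": 0, "z": -0.12}, {"fingers": -1, "wx": 0, "wy": 0, "wz": 0, "x": -0.02, "y": 0, "z": -0.123}, {"fingers": -1, "wx": 0, "wy": 0, "wz": 0, "x": -0.05, "y": 0, "z": -0.123}, {"fingers": -1, "wx": 0, "wy": 0, "wz": 0, "x": -0.068, "y": 0, "z": -0.123}, {"fingers": -1, "wx": 0, "wy": 0, "wz": 0, "x": -0.068, "y": 0, "z": -0.123}, {"fingers": -1, "wx": 0, "wy": 0, "wz": 0, "x": -0.068, "y": 0, "z": -0.123}]}}

```text
time: 9.58
ee_pos: [0.5682, 0.0344, 0.1614]
tcp_rot: [179.9, -0.0, 77.5]
wrist_force: [0.2, 0.4, -0.3]
opening: 0.0001
```

```bash

python3 - <<'E'
from h import *
s=bot.get_obs();print(s['time'],s['ee_pos'],s['opening'],s['wrist_force'])
p,d=bot.camera('wrist');c=bot.get_calibration('wrist');P=wcloud(c,d)
w=np.array([.5829,.1022]);m=(d>0)&(np.hypot(P[...,0]-w[0],P[...,1]-w[1])<.022)&(P[...,2]>.045);print('knob',P[m].min(0),P[m].max(0),np.median(P[m],0))
cv2.imwrite('pics/wr8.png',p)
E
```

```text
9.5833 [0.56824207 0.03443236 0.16137589] 0.00014642902260173068 [ 0.22602532  0.43138288 -0.30288028]
knob [0.573995   0.0947698  0.04908228] [0.5899911  0.11182395 0.05320376] [0.58197784 0.10326232 0.05133197]
```

View pics/wr8.png

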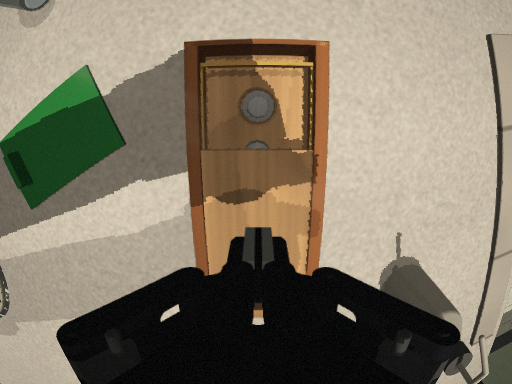

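Request:
{"api": "play_rows", "payload": {"targets": [{"fingers": -1, "wx": 0, "wy": 0, "wz": 0, "x": -0.015, "y": 0, "z": 0}, {"fingers": -1, "wx": 0, "wy": 0, "wz": 0, "x": -0.045, "y": 0, "z": 0}, {"fingers": -1, "wx": 0, "wy": 0, "wz": 0, "x": -0.08, "y": 0, "z": 0}, {"fingers": -1, "wx": 0, "wy": 0, "wz": 0, "x": -0.115, "y": 0, "z": 0}, {"fingers": -1, "wx": 0, "wy": 0, "wz": 0, "x": -0.14, "y": 0, "z": 0}, {"fingers": -1, "wx": 0, "wy": 0, "wz": 0, "x": -0.155, "y": 0, "z": 0}, {"fingers": -1, "wx": 0, "wy": 0, "wz": 0, "x": -0.155, "y": 0, "z": 0}, {"fingers": -1, "wx": 0, "wy": 0, "wz": 0, "x": -0.155, "y": 0, "z": 0}]}}

```text
time: 10.3
ee_pos: [0.5352, -0.1161, 0.1604]
tcp_rot: [180.0, -0.0, 77.6]
wrist_force: [0.1, 0.1, -0.5]
opening: 0.0001
```

```bash

python3 - <<'E'
from h import *
s=bot.get_obs();print(s['time'],s['ee_pos'],s['opening'],s['wrist_force'])
p,d=bot.camera('wrist');c=bot.get_calibration('wrist');P=wcloud(c,d)
cv2.imwrite('pics/wr9.png',p)
t=s['ee_pos'];a=np.radians(s['tcp_rot'][2])
X=np.array([np.cos(a),np.sin(a),0]);Y=np.array([np.sin(a),-np.cos(a),0])
Q=P-t;L=np.stack([Q@X,Q@Y,P[...,2]],-1)
m=(d>0)&(L[...,2]>.075)&(L[...,2]<.09)&(abs(L[...,1])<.06)&(L[...,0]>.0)&(L[...,0]<.12)
print('bar top',m.sum(),L[m].min(0),L[m].max(0),np.median(L[m],0))
m=(d>0)&(L[...,2]>.055)&(L[...,2]<.075)&(abs(L[...,1])<.06)&(L[...,0]>-.02)&(L[...,0]<.12)
print('lid',L[m].min(0),L[m].max(0))
m=(d>0)&(L[...,2]>.1)&(L[...,0]>-.02);m[225:]=0
for r in bot.place_of('lid_bar','wrist'):
    v,u=r['point'];w=wat(c,u,v,0.0705)-t;print(r,w@X,w@Y)
E
```

```text
10.3 [ 0.53521554 -0.11612724  0.16044695] 0.00012483447418518433 [ 0.05908218  0.09875793 -0.51943557]
bar top 906 [ 0.03968412 -0.02352405  0.07755523] [0.04996967 0.01951622 0.08387185] [ 0.0449964  -0.00202519  0.08166526]
lid [ 0.01977366 -0.05850786  0.05592387] [0.11999708 0.05394558 0.07415605]
{'point': [138.3, 255.5], 'confidence': 0.87} 0.04620009165409838 -0.003185575299920516
{'point': [40.5, 9.4], 'confidence': 0.79} 0.15461474048840831 -0.23929984359833897
```

View pics/wr9.png

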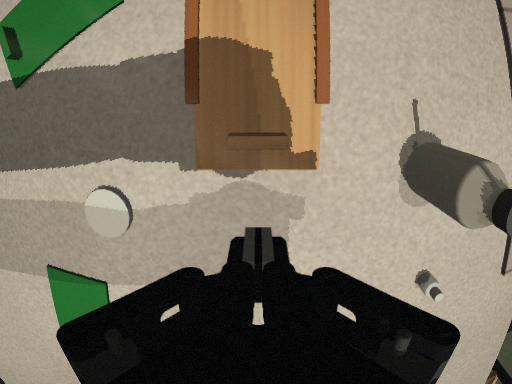

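Request:
{"api": "play_rows", "payload": {"targets": [{"fingers": -1, "wx": 0, "wy": 0, "wz": 0, "x": 0, "y": -0.0015, "z": 0.02}, {"fingers": -1, "wx": 0, "wy": 0, "wz": 0, "x": 0, "y": -0.0015, "z": 0.045}, {"fingers": -1, "wx": 0, "wy": 0, "wz": 0, "x": 0, "y": -0.0015, "z": 0.07}, {"fingers": -1, "wx": 0, "wy": 0, "wz": 0, "x": 0, "y": -0.0015, "z": 0.0855}, {"fingers": -1, "wx": 0, "wy": 0, "wz": 0, "x": 0, "y": -0.0015, "z": 0.0855}, {"fingers": -1, "wx": 0, "wy": 0, "wz": 0, "x": 0, "y": -0.0015, "z": 0.0855}]}}

```text
time: 10.9
ee_pos: [0.5333, -0.1149, 0.0745]
tcp_rot: [-179.9, -0.0, 77.7]
wrist_force: [-0.1, -0.3, -0.1]
opening: 0.0002
```

Request:
{"api": "play_rows", "payload": {"targets": [{"fingers": -1, "wx": 0, "wy": 0, "wz": 0, "x": 0.005, "y": 0, "z": 0}, {"fingers": -1, "wx": 0, "wy": 0, "wz": 0, "x": 0.01, "y": 0, "z": 0}, {"fingers": -1, "wx": 0, "wy": 0, "wz": 0, "x": 0.015, "y": 0, "z": 0}, {"fingers": -1, "wx": 0, "wy": 0, "wz": 0, "x": 0.02, "y": 0, "z": 0}, {"fingers": -1, "wx": 0, "wy": 0, "wz": 0, "x": 0.022, "y": 0, "z": 0}]}}

```text
time: 11.32
ee_pos: [0.5387, -0.0937, 0.0754]
tcp_rot: [179.9, -0.0, 77.7]
wrist_force: [-0.2, -0.3, -0.9]
opening: 0.0002
```

```bash

python3 - <<'E'
from h import *
s=bot.get_obs();print(s['time'],s['ee_pos'],s['tcp_rot'],s['wrist_force'])
p,d=bot.camera('wrist')
cv2.imwrite('pics/wr10.png',cv2.resize(p[100:300,130:390],None,fx=3,fy=3,interpolation=cv2.INTER_CUBIC))
E
```

```text
11.3167 [ 0.53867639 -0.09368554  0.07542224] [ 1.79945487e+02 -1.28946656e-02  7.76704112e+01] [-0.19881134 -0.29371372 -0.86234716]
```

View pics/wr10.png

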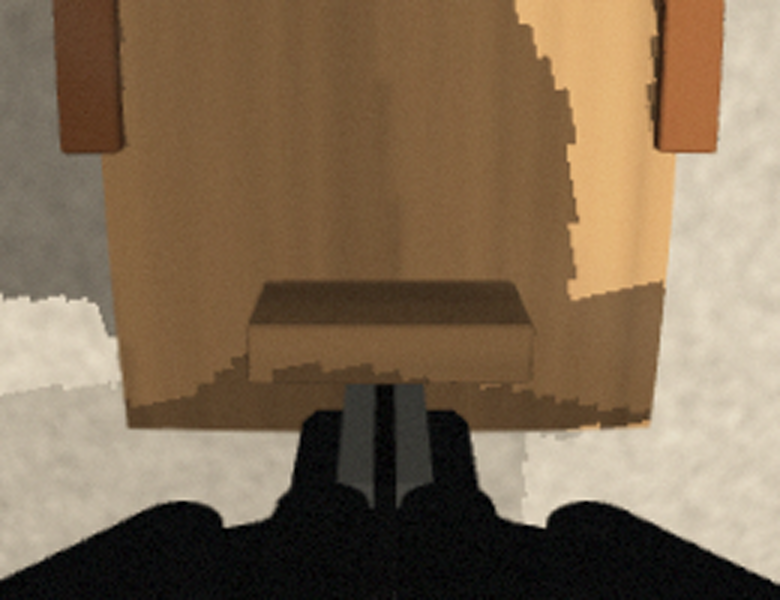

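```bash

python3 - <<'E'
from h import *
s=bot.get_obs();c=dict(bot.get_calibration('wrist'));M=np.linalg.inv(np.array(c['camera_from_world']))
t0=s['ee_pos'];t=np.array([.5676,.0344,.1595]);M[:3,3]+=t-t0;c['camera_from_world']=np.linalg.inv(M)
a=np.radians(77.6);X=np.array([np.cos(a),np.sin(a),0])
for n,v,z in [('stop front hi',205,.058),('stop front lo',205,.05),('lid edge',455,.059),('wall out',122,.064),('wall in',137,.064)]:
    w=wat(c,130+388/3,v/3,z)-t;print(n,(w@X).round(4))
E
```

```text
stop front hi 0.0992
stop front lo 0.1001
lid edge 0.0336
wall out 0.1202
wall in 0.1162
```

Request:
{"api": "play_rows", "payload": {"targets": [{"fingers": -1, "wx": 0, "wy": 0, "wz": 0, "x": 0.0015, "y": 0, "z": 0}, {"fingers": -1, "wx": 0, "wy": 0, "wz": 0, "x": 0.003, "y": 0, "z": 0}, {"fingers": -1, "wx": 0, "wy": 0, "wz": 0, "x": 0.0045, "y": 0, "z": 0}, {"fingers": -1, "wx": 0, "wy": 0, "wz": 0, "x": 0.006, "y": 0, "z": 0}, {"fingers": -1, "wx": 0, "wy": 0, "wz": 0, "x": 0.0075, "y": 0, "z": 0}, {"fingers": -1, "wx": 0, "wy": 0, "wz": 0, "x": 0.009, "y": 0, "z": 0}]}}

```text
time: 11.87
ee_pos: [0.5401, -0.0857, 0.0748]
tcp_rot: [-180.0, 0.0, 77.6]
wrist_force: [0.4, 0.1, -0.1]
opening: -0.0002
```

Request:
{"api": "play_rows", "payload": {"targets": [{"fingers": -1, "wx": 0, "wy": 0, "wz": 0, "x": 0.0015, "y": 0, "z": 0}, {"fingers": -1, "wx": 0, "wy": 0, "wz": 0, "x": 0.003, "y": 0, "z": 0}, {"fingers": -1, "wx": 0, "wy": 0, "wz": 0, "x": 0.0045, "y": 0, "z": 0}, {"fingers": -1, "wx": 0, "wy": 0, "wz": 0, "x": 0.006, "y": 0, "z": 0}, {"fingers": -1, "wx": 0, "wy": 0, "wz": 0, "x": 0.0075, "y": 0, "z": 0}, {"fingers": -1, "wx": 0, "wy": 0, "wz": 0, "x": 0.009, "y": 0, "z": 0}, {"fingers": -1, "wx": 0, "wy": 0, "wz": 0, "x": 0.0105, "y": 0, "z": 0}, {"fingers": -1, "wx": 0, "wy": 0, "wz": 0, "x": 0.012, "y": 0, "z": 0}]}}

```text
time: 12.53
ee_pos: [0.5427, -0.0739, 0.0748]
tcp_rot: [-180.0, 0.0, 77.6]
wrist_force: [1.0, -0.4, 0.2]
opening: 0.0001
```

```bash

python3 - <<'E'
from h import *
s=bot.get_obs();print(s['time'],s['ee_pos'],s['tcp_rot'],s['wrist_force'])
p,d=bot.camera('wrist')
cv2.imwrite('pics/wr11.png',cv2.resize(p[50:300,130:390],None,fx=2,fy=2,interpolation=cv2.INTER_CUBIC))
E
```

```text
12.5333 [ 0.54271884 -0.07388433  0.07477258] [-1.79998614e+02  5.34665454e-04  7.76307226e+01] [ 1.0368306  -0.35145084  0.19441835]
```

View pics/wr11.png

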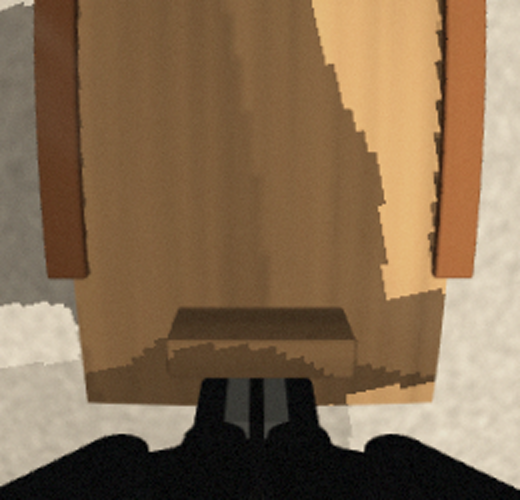

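Request:
{"api": "play_rows", "payload": {"targets": [{"fingers": -1, "wx": 0, "wy": 0, "wz": 0, "x": 0.0015, "y": 0, "z": 0}, {"fingers": -1, "wx": 0, "wy": 0, "wz": 0, "x": 0.003, "y": 0, "z": 0}, {"fingers": -1, "wx": 0, "wy": 0, "wz": 0, "x": 0.0045, "y": 0, "z": 0}, {"fingers": -1, "wx": 0, "wy": 0, "wz": 0, "x": 0.006, "y": 0, "z": 0}, {"fingers": -1, "wx": 0, "wy": 0, "wz": 0, "x": 0.0075, "y": 0, "z": 0}, {"fingers": -1, "wx": 0, "wy": 0, "wz": 0, "x": 0.009, "y": 0, "z": 0}, {"fingers": -1, "wx": 0, "wy": 0, "wz": 0, "x": 0.0105, "y": 0, "z": 0}, {"fingers": -1, "wx": 0, "wy": 0, "wz": 0, "x": 0.012, "y": 0, "z": 0}]}}

```text
time: 13.25
ee_pos: [0.5453, -0.0622, 0.0748]
tcp_rot: [180.0, -0.0, 77.6]
wrist_force: [-0.3, -0.0, -0.4]
opening: -0.0001
```

Request:
{"api": "play_rows", "payload": {"targets": [{"fingers": -1, "wx": 0, "wy": 0, "wz": 0, "x": 0.0015, "y": 0, "z": 0}, {"fingers": -1, "wx": 0, "wy": 0, "wz": 0, "x": 0.003, "y": 0, "z": 0}, {"fingers": -1, "wx": 0, "wy": 0, "wz": 0, "x": 0.0045, "y": 0, "z": 0}, {"fingers": -1, "wx": 0, "wy": 0, "wz": 0, "x": 0.006, "y": 0, "z": 0}, {"fingers": -1, "wx": 0, "wy": 0, "wz": 0, "x": 0.0075, "y": 0, "z": 0}, {"fingers": -1, "wx": 0, "wy": 0, "wz": 0, "x": 0.009, "y": 0, "z": 0}]}}

```text
time: 13.75
ee_pos: [0.5472, -0.0534, 0.0748]
tcp_rot: [180.0, 0.0, 77.6]
wrist_force: [-0.6, -0.2, 0.3]
opening: -0.0
```

```bash

python3 - <<'E'
from h import *
s=bot.get_obs();print(s['time'],s['ee_pos'],s['tcp_rot'],s['wrist_force'])
p,d=bot.camera('wrist')
cv2.imwrite('pics/wr12.png',cv2.resize(p[50:300,130:390],None,fx=2,fy=2,interpolation=cv2.INTER_CUBIC))
p,d=bot.camera('top')
cv2.imwrite('pics/top12.png',cv2.resize(p[90:200,160:310],None,fx=4,fy=4,interpolation=cv2.INTER_CUBIC))
E
```

```text
13.75 [ 0.54721404 -0.05337685  0.07479578] [1.79999655e+02 1.35313758e-03 7.76339983e+01] [-0.55099774 -0.18934708  0.29515704]
```

View pics/wr12.png

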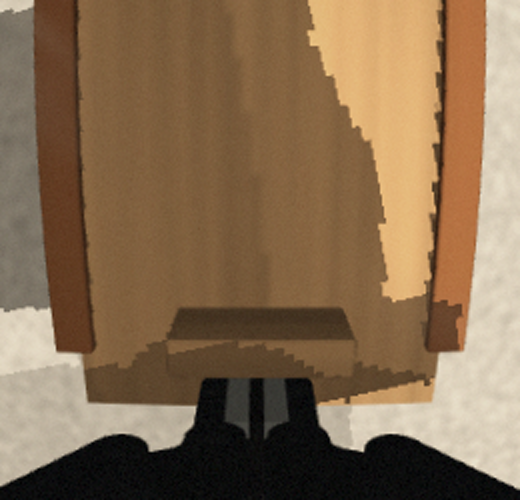

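View pics/top12.png

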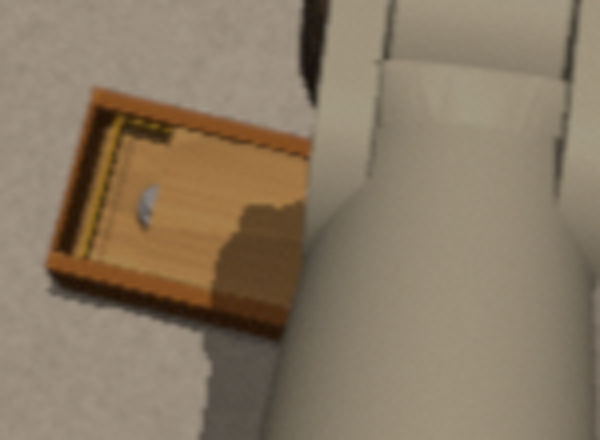

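Request:
{"api": "play_rows", "payload": {"targets": [{"fingers": -1, "wx": 0, "wy": 0, "wz": 0, "x": 0.001, "y": 0, "z": 0}, {"fingers": -1, "wx": 0, "wy": 0, "wz": 0, "x": 0.002, "y": 0, "z": 0}, {"fingers": -1, "wx": 0, "wy": 0, "wz": 0, "x": 0.003, "y": 0, "z": 0}, {"fingers": -1, "wx": 0, "wy": 0, "wz": 0, "x": 0.004, "y": 0, "z": 0}, {"fingers": -1, "wx": 0, "wy": 0, "wz": 0, "x": 0.005, "y": 0, "z": 0}, {"fingers": -1, "wx": 0, "wy": 0, "wz": 0, "x": 0.006, "y": 0, "z": 0}, {"fingers": -1, "wx": 0, "wy": 0, "wz": 0, "x": 0.007, "y": 0, "z": 0}, {"fingers": -1, "wx": 0, "wy": 0, "wz": 0, "x": 0.008, "y": 0, "z": 0}]}}

```text
time: 14.52
ee_pos: [0.5489, -0.0456, 0.0748]
tcp_rot: [180.0, -0.0, 77.6]
wrist_force: [-0.5, -0.4, 0.5]
opening: 0.0001
```

Request:
{"api": "play_rows", "payload": {"targets": [{"fingers": -1, "wx": 0, "wy": 0, "wz": 0, "x": 0.001, "y": 0, "z": 0}, {"fingers": -1, "wx": 0, "wy": 0, "wz": 0, "x": 0.002, "y": 0, "z": 0}, {"fingers": -1, "wx": 0, "wy": 0, "wz": 0, "x": 0.003, "y": 0, "z": 0}, {"fingers": -1, "wx": 0, "wy": 0, "wz": 0, "x": 0.004, "y": 0, "z": 0}]}}

```text
time: 14.85
ee_pos: [0.5498, -0.0417, 0.0748]
tcp_rot: [-180.0, -0.0, 77.6]
wrist_force: [0.2, -0.8, 0.2]
opening: -0.0002
```

Request:
{"api": "play_rows", "payload": {"targets": [{"fingers": -1, "wx": 0, "wy": 0, "wz": 0, "x": 0.0007, "y": 0, "z": 0}, {"fingers": -1, "wx": 0, "wy": 0, "wz": 0, "x": 0.0014, "y": 0, "z": 0}, {"fingers": -1, "wx": 0, "wy": 0, "wz": 0, "x": 0.002, "y": 0, "z": 0}]}}

```text
time: 15.1
ee_pos: [0.5502, -0.0398, 0.0748]
tcp_rot: [-180.0, -0.0, 77.6]
wrist_force: [0.1, -0.5, -0.4]
opening: -0.0003
```

Request:
{"api": "play_rows", "payload": {"targets": [{"fingers": -1, "wx": 0, "wy": 0, "wz": 0, "x": 0.0005, "y": 0, "z": 0}, {"fingers": -1, "wx": 0, "wy": 0, "wz": 0, "x": 0.001, "y": 0, "z": 0}, {"fingers": -1, "wx": 0, "wy": 0, "wz": 0, "x": 0.0015, "y": 0, "z": 0}]}}

```text
time: 15.35
ee_pos: [0.5505, -0.0384, 0.0748]
tcp_rot: [-180.0, -0.0, 77.6]
wrist_force: [-0.3, 0.1, -0.1]
opening: 0.0005
```

Request:
{"api": "play_rows", "payload": {"targets": [{"fingers": -1, "wx": 0, "wy": 0, "wz": 0, "x": 0.0005, "y": 0, "z": 0}, {"fingers": -1, "wx": 0, "wy": 0, "wz": 0, "x": 0.001, "y": 0, "z": 0}, {"fingers": -1, "wx": 0, "wy": 0, "wz": 0, "x": 0.0015, "y": 0, "z": 0}]}}

```text
time: 15.6
ee_pos: [0.5509, -0.0369, 0.0748]
tcp_rot: [180.0, -0.0, 77.6]
wrist_force: [0.3, -0.4, 0.6]
opening: -0.0001
```

Request:
{"api": "play_rows", "payload": {"targets": [{"fingers": -1, "wx": 0, "wy": 0, "wz": 0, "x": 0.0005, "y": 0, "z": 0}, {"fingers": -1, "wx": 0, "wy": 0, "wz": 0, "x": 0.001, "y": 0, "z": 0}, {"fingers": -1, "wx": 0, "wy": 0, "wz": 0, "x": 0.0015, "y": 0, "z": 0}]}}

```text
time: 15.85
ee_pos: [0.5512, -0.0354, 0.0748]
tcp_rot: [180.0, 0.0, 77.6]
wrist_force: [-0.9, 0.0, 0.2]
opening: -0.0005
```

Request:
{"api": "play_rows", "payload": {"targets": [{"fingers": -1, "wx": 0, "wy": 0, "wz": 0, "x": 0.0005, "y": 0, "z": 0}, {"fingers": -1, "wx": 0, "wy": 0, "wz": 0, "x": 0.001, "y": 0, "z": 0}, {"fingers": -1, "wx": 0, "wy": 0, "wz": 0, "x": 0.0015, "y": 0, "z": 0}]}}

```text
time: 16.1
ee_pos: [0.5515, -0.034, 0.0749]
tcp_rot: [180.0, 0.0, 77.6]
wrist_force: [0.2, -0.6, 0.1]
opening: 0.0006
```

Request:
{"api": "play_rows", "payload": {"targets": [{"fingers": -1, "wx": 0, "wy": 0, "wz": 0, "x": 0.0005, "y": 0, "z": 0}, {"fingers": -1, "wx": 0, "wy": 0, "wz": 0, "x": 0.001, "y": 0, "z": 0}]}}

```text
time: 16.27
ee_pos: [0.5517, -0.033, 0.0749]
tcp_rot: [180.0, 0.0, 77.6]
wrist_force: [0.0, -1.2, 1.5]
opening: -0.0003
```

```bash

python3 - <<'E'
from h import *
s=bot.get_obs();print(s['time'],s['ee_pos'],s['tcp_rot'],s['wrist_force'])
p,d=bot.camera('wrist')
cv2.imwrite('pics/wr13.png',cv2.resize(p[50:300,130:390],None,fx=2,fy=2,interpolation=cv2.INTER_CUBIC))
p,d=bot.camera('top')
cv2.imwrite('pics/top13.png',cv2.resize(p[90:200,160:310],None,fx=4,fy=4,interpolation=cv2.INTER_CUBIC))
E
```

```text
16.2667 [ 0.55173155 -0.03302062  0.07485674] [1.79992258e+02 3.64411404e-03 7.76284138e+01] [ 0.03735477 -1.16159696  1.50087912]
```

View pics/wr13.png

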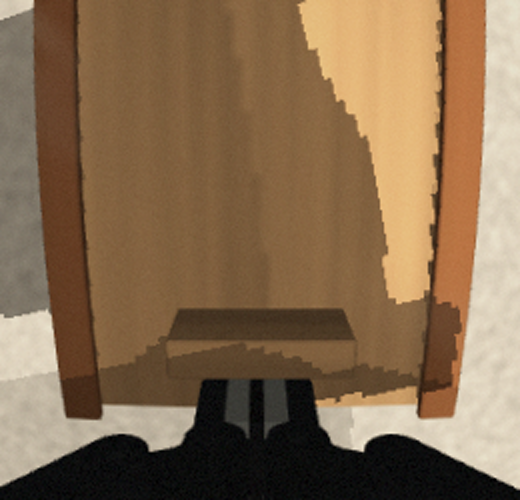

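View pics/top13.png

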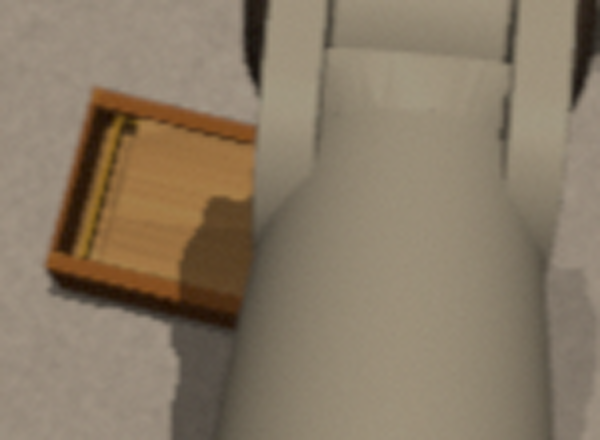

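Request:
{"api": "play_rows", "payload": {"targets": [{"fingers": -1, "wx": 0, "wy": 0, "wz": 0, "x": 0.0005, "y": 0, "z": 0}, {"fingers": -1, "wx": 0, "wy": 0, "wz": 0, "x": 0.001, "y": 0, "z": 0}]}}

```text
time: 16.53
ee_pos: [0.5519, -0.0321, 0.0748]
tcp_rot: [180.0, 0.0, 77.6]
wrist_force: [-0.5, -1.9, 0.8]
opening: -0.0001
```

Request:
{"api": "play_rows", "payload": {"targets": [{"fingers": -1, "wx": 0, "wy": 0, "wz": 0, "x": 0.0005, "y": 0, "z": 0}, {"fingers": -1, "wx": 0, "wy": 0, "wz": 0, "x": 0.001, "y": 0, "z": 0}]}}

```text
time: 16.7
ee_pos: [0.552, -0.0316, 0.0749]
tcp_rot: [180.0, 0.1, 77.6]
wrist_force: [-1.1, -5.7, 1.3]
opening: 0.0001
```

Request:
{"api": "play_rows", "payload": {"targets": [{"fingers": -1, "wx": 0, "wy": 0, "wz": 0, "x": 0.0005, "y": 0, "z": 0}, {"fingers": -1, "wx": 0, "wy": 0, "wz": 0, "x": 0.001, "y": 0, "z": 0}]}}

```text
time: 16.87
ee_pos: [0.5522, -0.0307, 0.0749]
tcp_rot: [180.0, 0.1, 77.6]
wrist_force: [-0.5, -6.0, 1.8]
opening: -0.0001
```

Request:
{"api": "play_rows", "payload": {"targets": [{"fingers": -1, "wx": 0, "wy": 0, "wz": 0, "x": 0.0005, "y": 0, "z": 0}, {"fingers": -1, "wx": 0, "wy": 0, "wz": 0, "x": 0.001, "y": 0, "z": 0}]}}

```text
time: 17.03
ee_pos: [0.5524, -0.0298, 0.0748]
tcp_rot: [180.0, 0.1, 77.6]
wrist_force: [-1.1, -5.9, 0.7]
opening: 0.0001
```

Request:
{"api": "play_rows", "payload": {"targets": [{"fingers": -1, "wx": 0, "wy": 0, "wz": 0, "x": 0.0005, "y": 0, "z": 0}, {"fingers": -1, "wx": 0, "wy": 0, "wz": 0, "x": 0.001, "y": 0, "z": 0}]}}

```text
time: 17.2
ee_pos: [0.5526, -0.0289, 0.0749]
tcp_rot: [180.0, 0.1, 77.6]
wrist_force: [-0.4, -6.6, 0.9]
opening: 0.0001
```

Request:
{"api": "play_rows", "payload": {"targets": [{"fingers": -1, "wx": 0, "wy": 0, "wz": 0, "x": 0.0005, "y": 0, "z": 0}, {"fingers": -1, "wx": 0, "wy": 0, "wz": 0, "x": 0.001, "y": 0, "z": 0}]}}

```text
time: 17.37
ee_pos: [0.5528, -0.028, 0.0749]
tcp_rot: [180.0, 0.1, 77.6]
wrist_force: [-1.7, -7.7, 2.2]
opening: 0.0
```

Request:
{"api": "play_rows", "payload": {"targets": [{"fingers": -1, "wx": 0, "wy": 0, "wz": 0, "x": 0.0005, "y": 0, "z": 0}, {"fingers": -1, "wx": 0, "wy": 0, "wz": 0, "x": 0.001, "y": 0, "z": 0}]}}

```text
time: 17.53
ee_pos: [0.553, -0.0271, 0.0749]
tcp_rot: [180.0, 0.1, 77.6]
wrist_force: [-2.1, -6.1, 1.3]
opening: 0.0001
```

Request:
{"api": "play_rows", "payload": {"targets": [{"fingers": -1, "wx": 0, "wy": 0, "wz": 0, "x": 0.0005, "y": 0, "z": 0}, {"fingers": -1, "wx": 0, "wy": 0, "wz": 0, "x": 0.001, "y": 0, "z": 0}]}}

```text
time: 17.7
ee_pos: [0.5534, -0.0253, 0.0748]
tcp_rot: [180.0, -0.0, 77.6]
wrist_force: [0.5, -0.0, -0.4]
opening: -0.0003
```

Request:
{"api": "play_rows", "payload": {"targets": [{"fingers": -1, "wx": 0, "wy": 0, "wz": 0, "x": 0.0005, "y": 0, "z": 0}, {"fingers": -1, "wx": 0, "wy": 0, "wz": 0, "x": 0.001, "y": 0, "z": 0}]}}

```text
time: 17.87
ee_pos: [0.5536, -0.0238, 0.0747]
tcp_rot: [-180.0, -0.0, 77.6]
wrist_force: [-0.1, 1.1, -1.1]
opening: 0.0001
```

```bash

python3 - <<'E'
from h import *
s=bot.get_obs();print(s['time'],s['ee_pos'],s['tcp_rot'],s['wrist_force'])
p,d=bot.camera('wrist')
cv2.imwrite('pics/wr14.png',cv2.resize(p[150:300,130:390],None,fx=3,fy=3,interpolation=cv2.INTER_CUBIC))
p,d=bot.camera('top')
cv2.imwrite('pics/top14.png',cv2.resize(p[90:200,160:310],None,fx=4,fy=4,interpolation=cv2.INTER_CUBIC))
E
```

```text
17.8667 [ 0.55363455 -0.02384949  0.07466608] [-1.79987923e+02 -3.49213869e-02  7.76463566e+01] [-0.06113545  1.07137975 -1.07023035]
```

View pics/wr14.png

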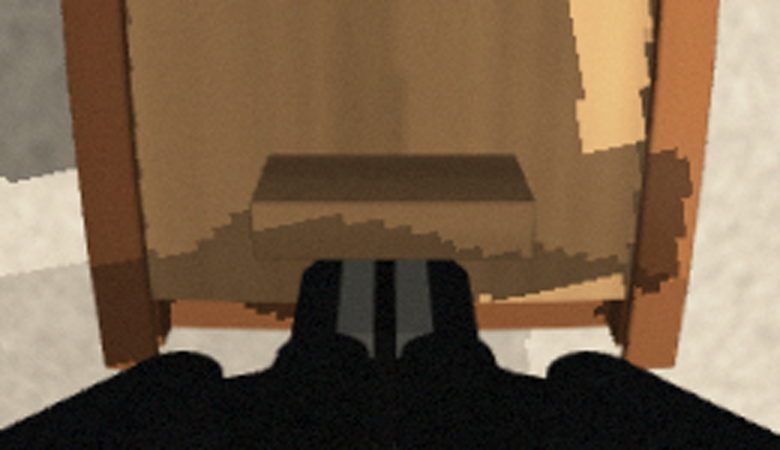

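View pics/top14.png

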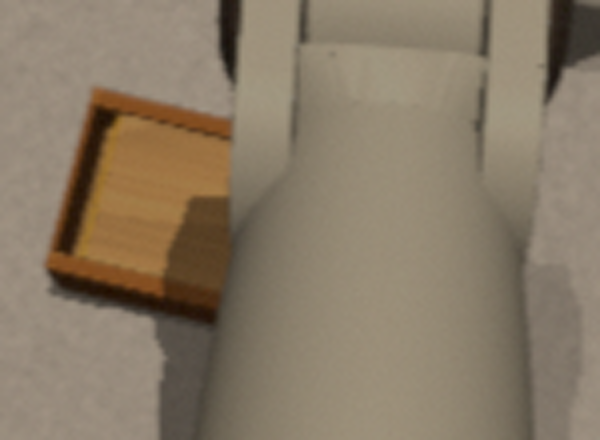

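Request:
{"api": "play_rows", "payload": {"targets": [{"fingers": -1, "wx": 0, "wy": 0, "wz": 0, "x": 0.0005, "y": 0, "z": 0}, {"fingers": -1, "wx": 0, "wy": 0, "wz": 0, "x": 0.001, "y": 0, "z": 0}]}}

```text
time: 18.13
ee_pos: [0.5538, -0.0231, 0.0747]
tcp_rot: [-180.0, -0.0, 77.6]
wrist_force: [0.3, 0.1, -0.2]
opening: 0.0003
```

Request:
{"api": "play_rows", "payload": {"targets": [{"fingers": -1, "wx": 0, "wy": 0, "wz": 0, "x": 0.0005, "y": 0, "z": 0}, {"fingers": -1, "wx": 0, "wy": 0, "wz": 0, "x": 0.001, "y": 0, "z": 0}]}}

```text
time: 18.3
ee_pos: [0.554, -0.0224, 0.0748]
tcp_rot: [180.0, 0.0, 77.6]
wrist_force: [-0.2, -3.9, 0.0]
opening: -0.0
```

Request:
{"api": "play_rows", "payload": {"targets": [{"fingers": -1, "wx": 0, "wy": 0, "wz": 0, "x": 0.0005, "y": 0, "z": 0}]}}

```text
time: 18.38
ee_pos: [0.554, -0.0224, 0.0748]
tcp_rot: [180.0, 0.1, 77.6]
wrist_force: [-1.8, -6.5, 0.5]
opening: -0.0001
```

Request:
{"api": "play_rows", "payload": {"targets": [{"fingers": -1, "wx": 0, "wy": 0, "wz": 0, "x": 0.0005, "y": 0, "z": 0}]}}

```text
time: 18.47
ee_pos: [0.554, -0.0224, 0.0748]
tcp_rot: [-180.0, 0.1, 77.6]
wrist_force: [-2.9, -10.1, 0.9]
opening: 0.0
```

Request:
{"api": "play_rows", "payload": {"targets": [{"fingers": -1, "wx": 0, "wy": 0, "wz": 0, "x": 0.0003, "y": 0, "z": 0}]}}

```text
time: 18.55
ee_pos: [0.554, -0.0224, 0.0748]
tcp_rot: [-180.0, 0.2, 77.6]
wrist_force: [-2.4, -10.4, 1.1]
opening: 0.0001
```

Request:
{"api": "play_rows", "payload": {"targets": [{"fingers": -1, "wx": 0, "wy": 0, "wz": 0, "x": -0.002, "y": 0, "z": 0}, {"fingers": -1, "wx": 0, "wy": 0, "wz": 0, "x": -0.006, "y": 0, "z": 0}, {"fingers": -1, "wx": 0, "wy": 0, "wz": 0, "x": -0.02, "y": 0, "z": 0}, {"fingers": -1, "wx": 0, "wy": 0, "wz": 0, "x": -0.04, "y": 0, "z": -0.01}, {"fingers": -1, "wx": 0, "wy": 0, "wz": 0, "x": -0.06, "y": 0, "z": -0.03}, {"fingers": -1, "wx": 0, "wy": 0, "wz": 0, "x": -0.08, "y": 0, "z": -0.05}, {"fingers": -1, "wx": 0, "wy": 0, "wz": 0, "x": -0.08, "y": 0, "z": -0.06}, {"fingers": -1, "wx": 0, "wy": 0, "wz": 0, "x": -0.08, "y": 0, "z": -0.06}]}}

```text
time: 19.22
ee_pos: [0.5382, -0.1, 0.1374]
tcp_rot: [179.8, -0.0, 77.5]
wrist_force: [0.4, 0.2, 0.2]
opening: 0.0003
```

```bash

python3 - <<'E'
from h import *
s=bot.get_obs();print(s['time'],s['ee_pos'],s['tcp_rot'],s['wrist_force'])
p,d=bot.camera('wrist');np.savez('wr15.npz',p=p,d=d)
cv2.imwrite('pics/wr15.png',cv2.resize(p[20:220,140:380],None,fx=3,fy=3,interpolation=cv2.INTER_CUBIC))
E
```

```text
19.2167 [ 0.53819519 -0.09995627  0.13741488] [ 1.79767184e+02 -3.87489134e-02  7.75354790e+01] [0.4287898  0.24289385 0.17735087]
```

View pics/wr15.png

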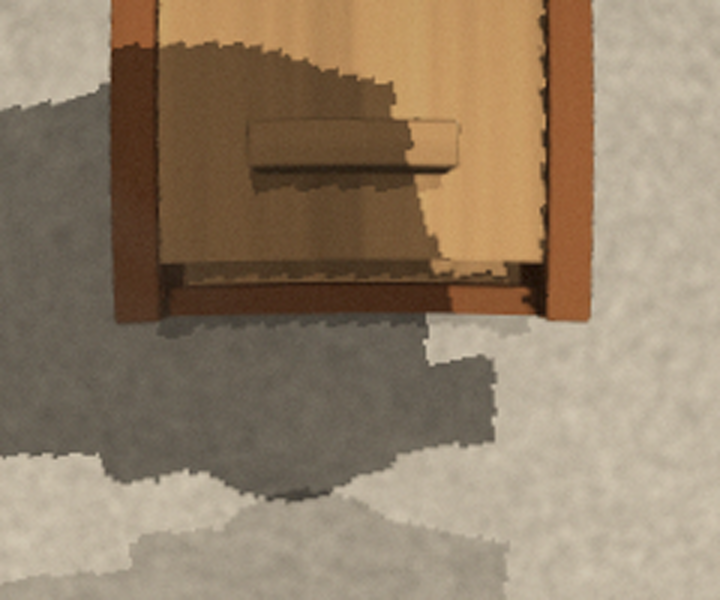

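Request:
{"api": "play_rows", "payload": {"targets": [{"fingers": -1, "wx": 0, "wy": 0, "wz": 0, "x": 0, "y": 0, "z": -0.02}, {"fingers": -1, "wx": 0, "wy": 0, "wz": 0, "x": 0.03, "y": 0, "z": -0.023}, {"fingers": -1, "wx": 0, "wy": 0, "wz": 0, "x": 0.065, "y": 0, "z": -0.023}, {"fingers": -1, "wx": 0, "wy": 0, "wz": 0, "x": 0.1, "y": 0, "z": -0.023}, {"fingers": -1, "wx": 0, "wy": 0, "wz": 0, "x": 0.125, "y": 0, "z": -0.023}, {"fingers": -1, "wx": 0, "wy": 0, "wz": 0, "x": 0.138, "y": 0, "z": -0.023}, {"fingers": -1, "wx": 0, "wy": 0, "wz": 0, "x": 0.138, "y": 0, "z": -0.023}, {"fingers": -1, "wx": 0, "wy": 0, "wz": 0, "x": 0.138, "y": 0, "z": -0.023}]}}

```text
time: 19.93
ee_pos: [0.5664, 0.0364, 0.1567]
tcp_rot: [-179.9, 0.0, 77.8]
wrist_force: [0.3, -0.4, 0.1]
opening: -0.0002
```

```bash

python3 - <<'E'
from h import *
s=bot.get_obs();print(s['time'],s['ee_pos'],s['tcp_rot'],s['wrist_force'])
p,d=bot.camera('wrist');np.savez('wr16.npz',p=p,d=d)
cv2.imwrite('pics/wr16.png',cv2.resize(p[20:120,180:340],None,fx=5,fy=5,interpolation=cv2.INTER_CUBIC))
p,d=bot.camera('top');cv2.imwrite('pics/top16.png',p)
E
```

```text
19.9333 [0.56636792 0.03642787 0.15670091] [-1.79913525e+02  3.09125942e-02  7.77508433e+01] [ 0.26795213 -0.36593526  0.10154697]
```

View pics/wr16.png

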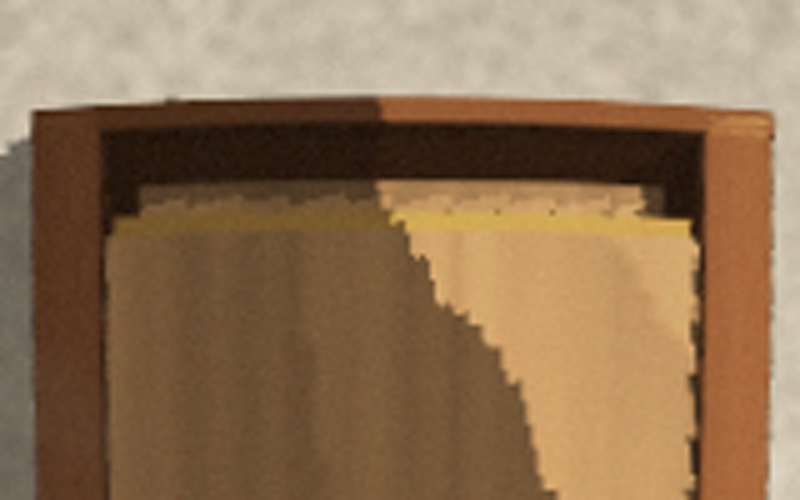

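View pics/top16.png

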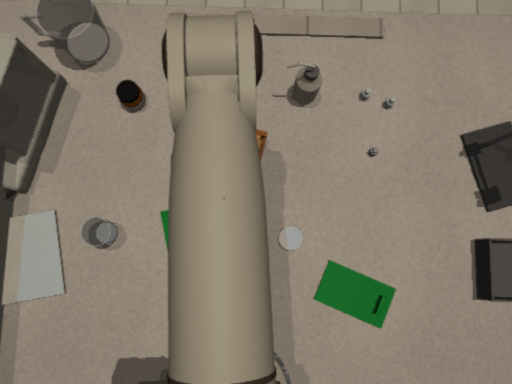

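```bash
python3 -c "
from workcell import bot
print(bot.job_done())"
```

```text
the job is handed in; nothing more can be done
None
```

The larger steel weight is standing in the empty well and the wooden lid is pushed fully shut. I handed the job in at about 20 s with the gripper clear of everything.

- **Weight:** It went down to the floor of the well. Afterwards the wrist depth showed its knob top at about 51–52 mm, where a seated, upright weight should be and below the lid's underside.
- **Lid:** I pushed the grip bar slowly with shut fingers. The ridge resisted with about 6–8 N, then the force dropped to zero. About 3–4 mm later the lid met the stop and did not move under about 11 N. The highest push I read was about 11 N, and I backed off straight away.
- **Last checks:** The wrist picture shows the lid's front edge flush against the brass stop. The top picture, partly hidden by the arm, shows the small weight, wash bottle, beaker and jar where they were. The wrist force was near zero.
- **Not seen directly:** The ridge sits under the lid, so that it snapped up rests on the force drop and the lid reaching the stop. The resistance seemed to start about 10–11 mm before the stop rather than 13 mm, probably because it builds up gradually. No check failed.

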